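# Put the battery packs on charge

### The arm

A 6-joint arm with a two-finger parallel gripper is mounted at the origin on a cart in front of the work surface, level with it; the furniture and walls round the work are solid. World frame = base frame: x ahead of the robot, y to its left, z up, the work surface at z = 0. Lengths are in mm, angles in rad, forces in N, time in s.
With the tool pointing down it reaches from about 300 to 875 mm from the base axis. Payload 4.2 kg.
Tool frame: the origin (TCP) lies at the very end of the fingers, on their centre line; the grasp point (between the pads) lies 19 mm behind it; z points along the fingers, y is the direction in which the jaws open and shut (so a half turn about z gives the same grasp; the last joint's range is limited). The gripper opens to 85 mm and grips with 20 to 120 N. Pads are 22 mm wide; open, the fingers measure 114 mm over their backs; the gripper's body (76 mm by 85 mm) begins 54 mm behind the grasp point. The pads swing forward as they close: fully open they stand 13 mm farther back than shut.
Start: joints at [-1.308, 0.32, 1.565, -0, 1.257, -0.02], TCP at [160.454, -552.174, 231.338] pointing down, gripper open.
Joint ranges: [-3.11, 3.11], [-0.84, 2.01], [0.21, 2.61], [-1.34, 4.49], [0.05, 2.63], [-2.56, 2.56]. Speed limits (rad/s): [2.57, 2.57, 3.14, 3.14, 3.14, 3.14].

### API

Orientations are given as a 3x3 rotation matrix whose columns are the frame's x, y, z axes.
In Python, from station import monitor, cams, ticket gives the robot as it stands. The module is installed in compiled form; this text tells all that it offers.
- The arm moves only by the tool move_arm, never from a script. Its argument "plan" is a list of rows, each an object of numbers: "dx", "dy", "dz": the shift along the tool's x, y, z in m; "roll": the turn about the tool's z in rad. In form: [{"dx": .., "dy": .., "dz": .., "roll": ..}, ...]. A call has 1 to 20 rows; each row shifts and turns the commanded pose from where the row before left it, along the tool's axes as they then stand; what a row does not reach is not made up. A row lasts 1/10 s, in which the tool goes at most 50 mm and 8.59 degrees, less where a joint would pass 70% of its speed; a pose out of reach is approached as far as the arm can. A call with a gripper value outside its range is refused whole. "claw" is the gripper command: -1 is shut, 1 is fully open, values between are in proportion, set as the call begins (left out, the last holds). The fingers move at their own pace and stop on an object; the grip force is fixed at half the most. Time passes only in rows, so rows that do not move let the fingers close. It gives the time, the measured TCP pose, the force and the opening at its end, in the units of the state.
- monitor.get_obs(): the state, without advancing time (a new reading comes with each control period).
- cams.capture(name): name is "scene" or "top" or "wrist"; returns the picture (480x640x3 uint8, blue, green, red); there is no depth.
- cams.camera_info(name): a dict with "mtx" (3x3 intrinsics, pixels), "dist_coeffs" ([k1, k2, p1, p2, k3] as OpenCV has them; the pictures are not rectified), "xyz" and "attitude" of the camera in the world; the wrist camera has in their place "T_tool_cam" (4x4, takes a point from camera to tool coordinates, whose origin is the TCP and whose axes are the flange's). Camera axes: x right, y down, z forward; pixel columns grow to the right and rows downward; lengths in mm; the calibration is good to about 2 mm. A picture is of the moment at which its call begins: read the wrist's pose just before it. camera_info takes no time and is no camera call.
- ticket.sign_off(): hands the job in, once; it reports no verdict.
The state is a dict: "t": time; "qpos": joint angles; "qd": joint speeds; "joint_efforts": joint torques, N m; "tool_pos": TCP position; "tcp_rot": TCP orientation; "wrist_force": force on the tool from outside, world axes, zero at the start; "moment": the same for the moment, N m; "opening": finger opening in mm.
Only numpy, scipy, OpenCV 4.12 (cv2) and the standard library are available. Lean on these libraries where they do the work, as an engineer would, in place of code of your own. Each camera call takes 0.05 s, during which the arm holds its last target. There are 200 camera calls.

### The job

The charging dock must be loaded with its power off: first throw the dock's lever fully over to off (towards the dock's open front). Then take every battery pack that is there, off its rack hook or from the worktop, and slide each one from the front into a lane of its own until it is fully home against the stop and the catch snaps in under it. When all are in, throw the lever fully back to on; leave the jar and the timer where they are.

Things in the scene. Friction and masses are not known exactly. Their poses are not given: they have to be found in the camera images.
- pack_a: Grey battery pack, 94 mm high, black foot and top grip, hanging upright on a rack hook at the start. Origin: centre of its underside, z up. Foot 84 mm (x) x 56 (y) x 8 high; body 68 x 40, z 8 to 58. Grip: upright bar on the centre, 40 long (x), 14 thick (y), z 57 to 94: pinch it across y from above. Clip on the +x side. 0.28 to 0.45 kg. All packs are alike; each may be absent.
- pack_b: Like pack_a, also hanging. Clip: a bridge 28 wide from the body (x = 34) out to x = 52, underside at z = 52, whose end has a leg (x 47 to 52) down to z = 33; it hangs over the hook lip. To unhook: lift 20 mm or more, then draw away along the pack's -x.
- pack_c: Like pack_a, also hanging. Every pack's foot is of slick plastic (friction about 0.2) and has bevelled lower front and rear edges and, across the middle of its underside (along y), a groove 19 mm wide and 4 deep for the dock's catch.
- pack_d: Like pack_a, but standing upright on the worktop at the start, to the right of the dock.
- rack: Fixed rack with three upturned hooks in a row along its y. Origin at worktop height. Base plate 8 mm thick, x -115 to +45, y -130 to 130. Back plate x 6 to 12, 85 mm high; the packs hang on its -x side with their +x towards it, origins at x = -55, z = 30 mm.
- dock: Fixed charging dock: three lanes along its x, open to its front (-x). Origin at worktop height. Floor 10 mm above the worktop, x -100 to +130, y -130 to 130. Lanes at y = +80, 0, -80. Stop at x = 82: a housing 38 mm high. The lever stands beside the lanes at y = -170.
- hook_0 (a point): Middle of the top of the hook lip at y = +90 mm of the rack, 82 mm above the worktop; lip 22 wide (y), 5 thick (x), 32 high. A pack hanging here has its origin at x = -44.5, z = -52 mm from this point. The hook may be empty.
- hook_1 (a point): Middle of the top of the hook lip at y = 0 mm of the rack, 82 mm above the worktop; lip 22 wide (y), 5 thick (x), 32 high. A pack hanging here has its origin at x = -44.5, z = -52 mm from this point. The hook may be empty.
- hook_2 (a point): Middle of the top of the hook lip at y = -90 mm of the rack, 82 mm above the worktop; lip 22 wide (y), 5 thick (x), 32 high. A pack hanging here has its origin at x = -44.5, z = -52 mm from this point. The hook may be empty.
- home_0 (a point): Lane at y = +80 mm of the dock: where a pack's origin lies when fully home, foot against the stop (on the lane's floor, x = 40 mm of the dock). Axes as the dock's; a pack is pushed in along +x, its x in line with the lane, either end ahead.
- mouth_0 (a point): Mouth of the same lane, 60 mm before home_0, on the floor: here start bars 21 mm wide, 59 apart, tops overhanging 6.5 each side, 11 above the floor, so a foot enters only from the front and 46 mm are left for the body. The bars' noses (radius 10.5, tops 17) reach to x = -17 mm from here; before them the floor is open.
- catch_0 (a joint): Spring catch in the floor at home_0, a rounded bump standing 3 mm up; value in m: 0 up, 0.003 pressed down by a foot passing over it. Pushing a pack over it takes about 5 to 12 N; it snaps into the foot's groove when the pack is home.
- home_1 (a point): Lane at y = 0 mm of the dock: where a pack's origin lies when fully home, foot against the stop (on the lane's floor, x = 40 mm of the dock). Axes as the dock's; a pack is pushed in along +x, its x in line with the lane, either end ahead.
- mouth_1 (a point): Mouth of the same lane, 60 mm before home_1, on the floor: here start bars 21 mm wide, 59 apart, tops overhanging 6.5 each side, 11 above the floor, so a foot enters only from the front and 46 mm are left for the body. The bars' noses (radius 10.5, tops 17) reach to x = -17 mm from here; before them the floor is open.
- catch_1 (a joint): Spring catch in the floor at home_1, a rounded bump standing 3 mm up; value in m: 0 up, 0.003 pressed down by a foot passing over it. Pushing a pack over it takes about 5 to 12 N; it snaps into the foot's groove when the pack is home.
- home_2 (a point): Lane at y = -80 mm of the dock: where a pack's origin lies when fully home, foot against the stop (on the lane's floor, x = 40 mm of the dock). Axes as the dock's; a pack is pushed in along +x, its x in line with the lane, either end ahead.
- mouth_2 (a point): Mouth of the same lane, 60 mm before home_2, on the floor: here start bars 21 mm wide, 59 apart, tops overhanging 6.5 each side, 11 above the floor, so a foot enters only from the front and 46 mm are left for the body. The bars' noses (radius 10.5, tops 17) reach to x = -17 mm from here; before them the floor is open.
- catch_2 (a joint): Spring catch in the floor at home_2, a rounded bump standing 3 mm up; value in m: 0 up, 0.003 pressed down by a foot passing over it. Pushing a pack over it takes about 5 to 12 N; it snaps into the foot's groove when the pack is home.
- switch_tip (a point): Centre of the black ball (26 mm across) at the upper end of the dock's switch lever, 80 mm from the pivot, which lies at x = 10, y = -170, z = 32 mm of the dock. At its two ends the lever leans 0.5 rad from vertical, to the dock's front or back. Rod 10 mm thick; block at its foot 70 x 50 mm, 35 mm above the worktop.
- switch (a joint): Angle of the switch lever, rad: 0 = fully over to the dock's front (-x), OFF; 1.0 = fully over to the back (+x), ON. Turns about the dock's y axis with light friction (under 2 N at the ball) and stays where it is left.
- jar: Small jar with lid, 53 mm across, 62 high; a bystander. Origin: centre of its underside.
- timer: Small digital timer standing on the worktop, 20 x 66 x 58 mm; a bystander. Origin: centre of its underside.
Things that resemble listed ones, but are neither listed nor needed, are in the scene too. Leave any red look-alike of the pack_a alone.

How it is judged:
By the outcome, as a careful person would: the job done as asked, in the order asked, and still so for the second after the job is handed in, with the robot touching nothing.
Of pack_a, pack_b, pack_c, pack_d only 2 to 3 are there at a start; the rules pass over those that are not, and their reading is None.
At some moment in a run one of pack_d may be knocked a few centimetres aside while the robot is not near it.
Once in a run the grip may slacken for a moment while it holds something.
It also fails if it takes over 210 s, if anything falls off the work surface, if the arm or the gripper's body presses on something with over 40 N, if the wrist force passes 120 N, or if a joint passes its speed limit or range.

## Working session

There is one attempt and no reset: what is moved stays moved. The work goes in short steps, Python scripts to look and compute and a tool call to move; the robot and the scene stay as the last step left them, time stands still between calls to the robot, and variables do not carry over. Pictures are saved under pics/ and viewed, about 12 in all and at most 16, crops included, and the job is handed in when it is done.

Besides the shell and the picture viewer there is one more tool, called after "Emit:" as name(argument=value, ...) on one line, values as JSON. move_arm: Moves the arm, as the interface text tells. Its arguments: {"type":"object","properties":{"plan":{"type":"array"},"claw":{"type":"number"}},"required":["plan"]}

```bash
mkdir -p pics; python3 - <<'E'
from station import monitor,cams
import cv2
o=monitor.get_obs()
for k,v in o.items(): print(k,v)
for n in("scene","top","wrist"):
    print(n,cams.camera_info(n)); cv2.imwrite(f"pics/{n}0.png",cams.capture(n))
E
```

```text
t 0.0
qpos [-1.30797389e+00  3.20323982e-01  1.56565123e+00  2.70501833e-07
  1.25742596e+00 -1.99996411e-02]
qd [ 0.00011706  0.00117367  0.0011612   0.00030528  0.00143868 -0.00050333]
joint_efforts [-2.73245951e-04 -4.15527534e+01 -2.34159797e+01 -3.06556431e-04
  8.00885959e-03 -3.19985723e-06]
tool_pos [ 160.34204506 -551.70126518  230.47463707]
tcp_rot [[ 9.60271748e-01  2.79066210e-01 -4.69617486e-04]
 [ 2.79066603e-01 -9.60270160e-01  1.74648194e-03]
 [ 3.64244385e-05 -1.80815183e-03 -9.99998365e-01]]
wrist_force [0.0661962  0.4684211  0.07318187]
moment [-0.00793094  0.03718522 -0.00839519]
opening 85.14836133683735
scene {'mtx': array([[465.04342301,   0.        , 318.44487645],
       [  0.        , 465.04342301, 244.31671407],
       [  0.        ,   0.        ,   1.        ]]), 'dist_coeffs': array([-0.03427421,  0.        ,  0.        ,  0.        ,  0.        ]), 'xyz': array([ -448.71476484, -1320.89684685,   867.42979896]), 'attitude': array([[ 0.81410736, -0.25914668,  0.51968471],
       [-0.58013813, -0.32308135,  0.74770194],
       [-0.02586404, -0.91019857, -0.
[... 401 characters left out ...]
99963782,  0.01172226,  0.02422415],
       [-0.02488054, -0.05953221, -0.99791627]])}
wrist {'mtx': array([[403.97681409,   0.        , 315.90482059],
       [  0.        , 403.97681409, 244.62448232],
       [  0.        ,   0.        ,   1.        ]]), 'dist_coeffs': array([-0.08845541,  0.        ,  0.        ,  0.        ,  0.        ]), 'T_tool_cam': array([[-3.40965089e-04, -9.57472671e-01, -2.88523772e-01,
         7.36003335e+01],
       [ 9.99999526e-01, -5.89557922e-04,  7.74704522e-04,
        -1.81811589e-01],
       [-9.11859884e-04, -2.88523372e-01,  9.57472419e-01,
        -1.43287111e+02],
       [ 0.00000000e+00,  0.00000000e+00,  0.00000000e+00,
         1.00000000e+00]])}
```

View pics/top0.png

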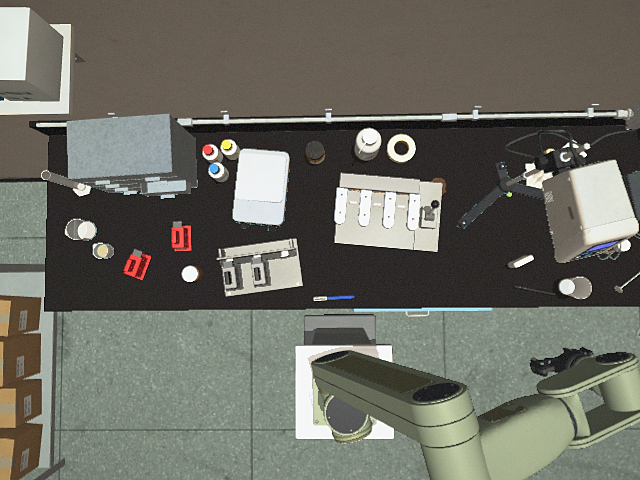

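View pics/scene0.png

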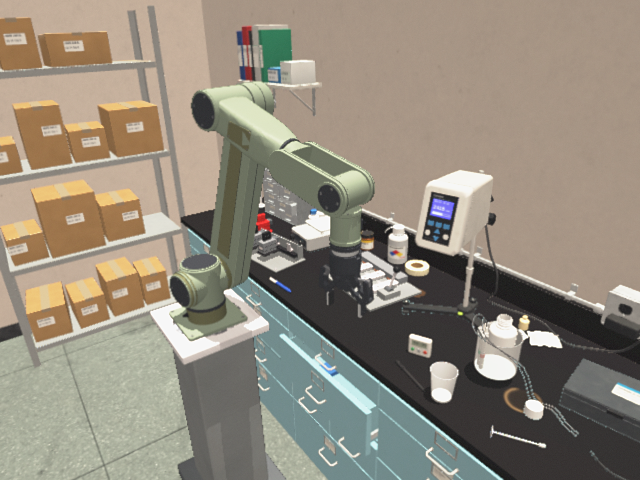

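Top view: the rack is at about (260,267) with two grey packs at (230,275) and (260,270). The dock is at (388,212) and its lever ball at (435,204). The red look-alikes are at (138,264) and (181,236). The timer is at (520,262) and the white jar lid probably at (190,273). No pack shows to the right of the dock. I'll check this in a close crop.

```bash
python3 - <<'E'
import cv2,numpy as np
t=cv2.imread("pics/top0.png")
a=cv2.resize(t[225:305,205:315],(770,560),interpolation=cv2.INTER_CUBIC)
cv2.imwrite("pics/c_rack.png",a)
b=cv2.resize(t[160:260,325:455],(780,600),interpolation=cv2.INTER_CUBIC)
cv2.imwrite("pics/c_dock.png",b)
E
```

```text
(no output)
```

View pics/c_rack.png

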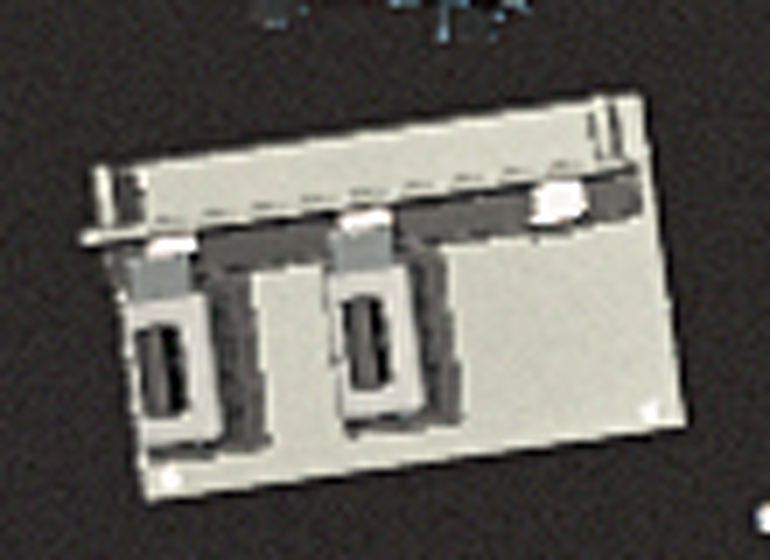

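View pics/c_dock.png

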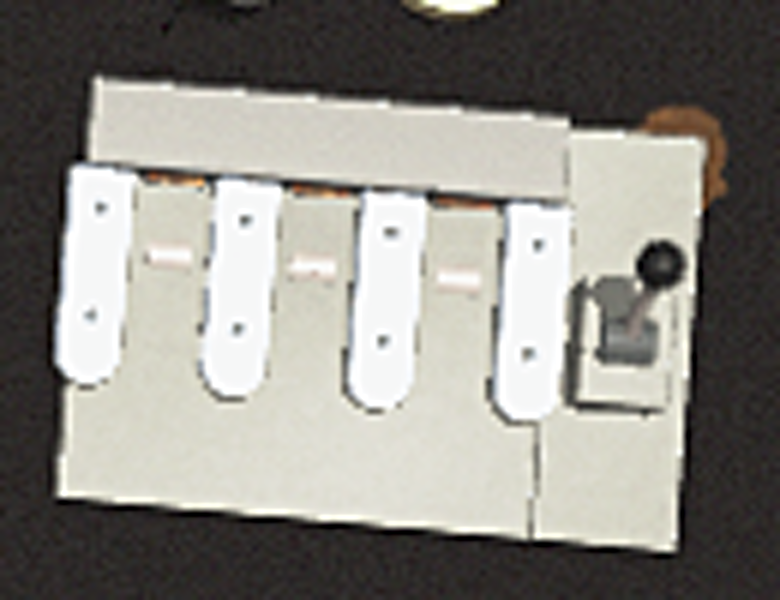

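Rack crop: two grey packs hang, on hook_0 with its grip at crop (162,370) and on hook_1 with its grip at (367,342). Hook_2, at (558,200), is empty. Dock crop: three lanes with catches at (170,255), (313,266) and (458,278), and the lever ball at (660,262), so it leans back (ON). Pack candidates are the two grey packs, plus the red look-alikes at (138,264) and (181,236), which are excluded.

```bash
cat > h.py <<'E'
import cv2,numpy as np
from station import monitor,cams
def ray_plane(name,uv,z,T=None):
    i=cams.camera_info(name)
    if T is None: R,p=np.array(i["attitude"]),np.array(i["xyz"])
    else: R,p=T
    n=cv2.undistortPoints(np.array(uv,float).reshape(-1,1,2),i["mtx"],i["dist_coeffs"])[:,0]
    d=np.c_[n,np.ones(len(n))]@R.T
    return p+d*((z-p[2])/d[:,2])[:,None]
def wristT(o):
    M=cams.camera_info("wrist")["T_tool_cam"]; R=np.array(o["tcp_rot"])
    return R@M[:3,:3],R@M[:3,3]+np.array(o["tool_pos"])
def project(xyz,T,name="wrist"):
    i=cams.camera_info(name);R,p=T
    rv=cv2.Rodrigues(R.T)[0]
    return cv2.projectPoints(np.array(xyz,float).reshape(-1,1,3),rv,-R.T@p,i["mtx"],i["dist_coeffs"])[0][:,0]
def fit2d(local,world):
    l=np.array(local,float);w=np.array(world,float)[:,:2];lm,wm=l.mean(0),w.mean(0)
    H=(l-lm).T@(w-wm);a=np.arctan2(H[0,1]-H[1,0],H[0,0]+H[1,1])
    R=np.array([[np.cos(a),-np.sin(a)],[np.sin(a),np.cos(a)]]);t=wm-R@lm
    return a,t,np.linalg.norm(l@R.T+t-w,axis=1)
E
python3 - <<'E'
from h import *
np.set_printoptions(precision=1,suppress=True)
rk=lambda p:np.array(p)/7+[205,225]; dk=lambda p:np.array(p)/6+[325,160]
w=ray_plane("top",rk([(148,500),(685,425)]),8)
g=ray_plane("top",rk([(162,370),(367,342)]),124)
print("rack corners",w[:,:2],"grips",g[:,:2])
a,t,e=fit2d([(-115,130),(-115,-130),(-55,90),(-55,0)],np.r_[w,g]);print("rack",a,t,e)
d=np.r_[ray_plane("top",dk([(57,497),(533,537)]),10),ray_plane("top",dk([(170,255),(313,266),(458,278)]),12)]
a,t,e=fit2d([(-100,130),(-100,-130),(40,80),(40,0),(40,-80)],d);print("dock",a,t,e)
b=ray_plane("top",dk([(660,262)]),102)[0]
print("ball",b)
R=np.array([[np.cos(a),-np.sin(a)],[np.sin(a),np.cos(a)]])
print("ball model",R@[10+80*np.sin(.5),-170]+t, "off",R@[10-80*np.sin(.5),-170]+t)
print("homes",[R@[40,y]+t for y in(80,0,-80)])
print("jar/timer",ray_plane("top",[(190,273),(520,262)],60))
E
```

```text
rack corners [[314.2 385.2]
 [347.2 130.6]] grips [[377.9 351.9]
 [389.2 261.9]]
rack 0.12534949530180775 [444.3 270.7] [0.3 3.3 1.3 2. ]
dock -0.09412976139038183 [ 574.  -115.1] [1.2 1.3 0.7 0.5 0.6]
ball [ 600.8 -288.2  102. ]
ball model [ 606.2 -288.9] off [ 529.8 -281.7]
homes [array([621.4, -39.2]), array([ 613.9, -118.9]), array([ 606.3, -198.5])]
jar/timer [[ 393.3  489.9   60. ]
 [ 417.5 -560.2   60. ]]
```

Emit:
move_arm(plan=[{"roll": 0.126}, {"roll": 0.126}, {"roll": 0.125}, {"dx": 0.0217, "dy": -0.0265, "dz": -0.0075}, {"dx": 0.0217, "dy": -0.0265, "dz": -0.0075}, {"dx": 0.0217, "dy": -0.0265, "dz": -0.0075}, {"dx": 0.0217, "dy": -0.0265, "dz": -0.0075}, {"dx": 0.0217, "dy": -0.0265, "dz": -0.0075}, {"dx": 0.0217, "dy": -0.0265, "dz": -0.0075}, {"dx": 0.0217, "dy": -0.0265, "dz": -0.0075}, {"dx": 0.0217, "dy": -0.0265, "dz": -0.0075}, {"dx": 0.0217, "dy": -0.0265, "dz": -0.0075}, {"dx": 0.0217, "dy": -0.0265, "dz": -0.0075}, {"dx": 0.0217, "dy": -0.0265, "dz": -0.0075}, {"dx": 0.0217, "dy": -0.0265, "dz": -0.0075}, {"dx": 0.0217, "dy": -0.0265, "dz": -0.0075}, {"dx": 0.0217, "dy": -0.0265, "dz": -0.0075}, {"dx": 0.0217, "dy": -0.0265, "dz": -0.0075}, {"dx": 0.0217, "dy": -0.0265, "dz": -0.0075}], claw=-1)

```text
$.plan[0]: bad value
```

```bash
python3 - <<'E'
from h import *
o=monitor.get_obs();np.save("o1.npy",o,allow_pickle=True);im=cams.capture("wrist");cv2.imwrite("pics/w1.png",im)
print(o["t"],o["tool_pos"],o["tcp_rot"])
E
```

```text
0.15 [ 160.33793742 -551.82261159  230.69396264] [[ 9.60289016e-01  2.79006965e-01 -3.45567729e-04]
 [ 2.79007178e-01 -9.60288169e-01  1.27532145e-03]
 [ 2.39789661e-05 -1.32109306e-03 -9.99999127e-01]]
```

View pics/w1.png

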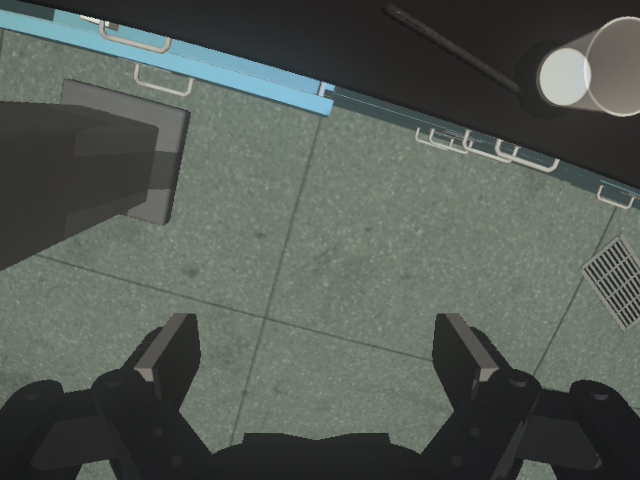

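The move was refused because every row needs all four keys. The wrist view shows only floor and the worktop edge.

Emit:
move_arm(plan=[{"dx": 0, "dy": 0, "dz": 0, "roll": 0.126}, {"dx": 0, "dy": 0, "dz": 0, "roll": 0.126}, {"dx": 0, "dy": 0, "dz": 0, "roll": 0.125}, {"dx": 0.0217, "dy": -0.0265, "dz": -0.0075, "roll": 0}, {"dx": 0.0217, "dy": -0.0265, "dz": -0.0075, "roll": 0}, {"dx": 0.0217, "dy": -0.0265, "dz": -0.0075, "roll": 0}, {"dx": 0.0217, "dy": -0.0265, "dz": -0.0075, "roll": 0}, {"dx": 0.0217, "dy": -0.0265, "dz": -0.0075, "roll": 0}, {"dx": 0.0217, "dy": -0.0265, "dz": -0.0075, "roll": 0}, {"dx": 0.0217, "dy": -0.0265, "dz": -0.0075, "roll": 0}, {"dx": 0.0217, "dy": -0.0265, "dz": -0.0075, "roll": 0}, {"dx": 0.0217, "dy": -0.0265, "dz": -0.0075, "roll": 0}, {"dx": 0.0217, "dy": -0.0265, "dz": -0.0075, "roll": 0}, {"dx": 0.0217, "dy": -0.0265, "dz": -0.0075, "roll": 0}, {"dx": 0.0217, "dy": -0.0265, "dz": -0.0075, "roll": 0}, {"dx": 0.0217, "dy": -0.0265, "dz": -0.0075, "roll": 0}, {"dx": 0.0217, "dy": -0.0265, "dz": -0.0075, "roll": 0}, {"dx": 0.0217, "dy": -0.0265, "dz": -0.0075, "roll": 0}, {"dx": 0.0217, "dy": -0.0265, "dz": -0.0075, "roll": 0}], claw=-1)

```text
t: 2.1
tool_pos: [546.7, -161.5, 351.4]
tcp_rot: [[0.996, -0.094, -0.0], [-0.094, -0.996, -0.0], [-0.0, 0.0, -1.0]]
wrist_force: [-0.3, -0.1, -0.0]
opening: -0.3
```

```bash
python3 - <<'E'
from h import *
o=monitor.get_obs();np.save("o1.npy",o,allow_pickle=True);im=cams.capture("wrist");cv2.imwrite("pics/w1b.png",im)
print(o["t"],o["tool_pos"],o["tcp_rot"])
E
```

```text
2.1 [ 546.72922234 -161.51382534  351.42811784] [[ 9.95575467e-01 -9.39646622e-02 -3.62677825e-04]
 [-9.39647051e-02 -9.95575524e-01 -1.03246787e-04]
 [-3.51371616e-04  1.36868883e-04 -9.99999929e-01]]
```

View pics/w1b.png

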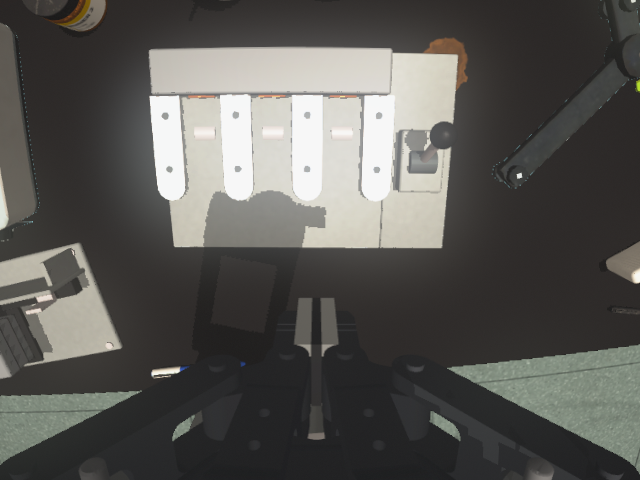

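Wrist view: the catches are at (204,133), (273,132) and (343,133), the ball at (441,135), and the dock's front edge runs (174,247) to (379,247). The stop's front edge is at row ~96.

```bash
python3 - <<'E'
from h import *
np.set_printoptions(precision=1,suppress=True)
o=np.load("o1.npy",allow_pickle=True).item();T=wristT(o);im=cv2.imread("pics/w1b.png")
hsv=cv2.cvtColor(im,cv2.COLOR_BGR2HSV)
# ball: dark blob
m=(im.max(2)<70).astype(np.uint8)[115:155,425:453];print("ball c",np.argwhere(m).mean(0)[::-1]+[425,115],m.sum())
# bar holes & catches: bright mask in lane windows
c=[]
for x in(204,273,343):
    w=cv2.cvtColor(im[122:144,x-16:x+17],cv2.COLOR_BGR2GRAY).astype(float);k=np.argwhere(w>(w.max()+np.median(w))/2)
    c.append(k.mean(0)[::-1]+[x-16,122])
print("catch",np.array(c))
w=np.r_[ray_plane("wrist",[(174,247),(379,247)],10,T),ray_plane("wrist",c,12.5,T)]
a,t,e=fit2d([(-100,130),(-100,-130),(40,80),(40,0),(40,-80)],w);print("dock",a,t,e)
R=np.array([[np.cos(a),-np.sin(a)],[np.sin(a),np.cos(a)]])
print("ball",ray_plane("wrist",[(441.5,135.5)],102,T),"model",R@[10+80*np.sin(.5),-170]+t)
print("homes",[R@[40,y]+t for y in(80,0,-80)])
E
```

```text
ball c [nan nan] 0
catch [[204.1 132.2]
 [272.6 131.8]
 [341.9 132. ]]
dock -0.09593450233726958 [ 576.  -114.2] [0.5 0.3 0.4 0.2 0.2]
ball [[ 598.9 -286.8  102. ]] model [ 607.8 -288. ]
homes [array([623.4, -38.4]), array([ 615.8, -118. ]), array([ 608.1, -197.7])]<stdin>:6: RuntimeWarning: Mean of empty slice.
  ret = um.true_divide(
```

Emit:
move_arm(plan=[{"dx": 0.0106, "dy": 0.012, "dz": 0.0166, "roll": 0}, {"dx": 0.0106, "dy": 0.012, "dz": 0.0166, "roll": 0}, {"dx": 0.0106, "dy": 0.012, "dz": 0.0166, "roll": 0}, {"dx": 0.0106, "dy": 0.012, "dz": 0.0166, "roll": 0}, {"dx": 0.0106, "dy": 0.012, "dz": 0.0166, "roll": 0}, {"dx": 0.0106, "dy": 0.012, "dz": 0.0166, "roll": 0}, {"dx": 0.0106, "dy": 0.012, "dz": 0.0166, "roll": 0}, {"dx": 0.0106, "dy": 0.012, "dz": 0.0166, "roll": 0}, {"dx": 0.0106, "dy": 0.012, "dz": 0.0166, "roll": 0}, {"dx": 0.0106, "dy": 0.012, "dz": 0.0166, "roll": 0}, {"dx": 0, "dy": 0, "dz": 0.02, "roll": 0}, {"dx": 0, "dy": 0, "dz": 0.02, "roll": 0}, {"dx": 0, "dy": 0, "dz": 0.02, "roll": 0}, {"dx": 0, "dy": 0, "dz": 0.02, "roll": 0}, {"dx": 0, "dy": 0, "dz": 0.02, "roll": 0}, {"dx": 0, "dy": 0, "dz": 0, "roll": 0}])

```text
t: 3.75
tool_pos: [638.3, -292.0, 81.0]
tcp_rot: [[0.995, -0.095, -0.006], [-0.095, -0.996, 0.003], [-0.007, -0.002, -1.0]]
wrist_force: [0.1, 0.3, 0.3]
opening: -0.1
```

Emit:
move_arm(plan=[{"dx": -0.01, "dy": 0, "dz": 0, "roll": 0}, {"dx": -0.01, "dy": 0, "dz": 0, "roll": 0}, {"dx": -0.01, "dy": 0, "dz": 0, "roll": 0}, {"dx": -0.01, "dy": 0, "dz": 0, "roll": 0}, {"dx": -0.01, "dy": 0, "dz": 0, "roll": 0}, {"dx": -0.01, "dy": 0, "dz": 0, "roll": 0}, {"dx": -0.008, "dy": 0, "dz": 0, "roll": 0}, {"dx": -0.005, "dy": 0, "dz": 0, "roll": 0}, {"dx": -0.003, "dy": 0, "dz": 0, "roll": 0}, {"dx": 0, "dy": 0, "dz": 0, "roll": 0}])

```text
t: 4.75
tool_pos: [564.0, -284.9, 85.1]
tcp_rot: [[0.996, -0.094, -0.001], [-0.094, -0.996, 0.0], [-0.001, -0.0, -1.0]]
wrist_force: [0.5, -0.8, 0.1]
opening: 0.3
```

Emit:
move_arm(plan=[{"dx": -0.002, "dy": 0, "dz": 0, "roll": 0}, {"dx": -0.002, "dy": 0, "dz": 0, "roll": 0}, {"dx": -0.002, "dy": 0, "dz": 0, "roll": 0}, {"dx": -0.001, "dy": 0, "dz": 0, "roll": 0}, {"dx": 0, "dy": 0, "dz": 0, "roll": 0}])

```text
t: 5.25
tool_pos: [557.5, -284.3, 85.4]
tcp_rot: [[0.996, -0.094, -0.0], [-0.094, -0.996, -0.0], [-0.0, 0.0, -1.0]]
wrist_force: [1.1, 0.2, -0.2]
opening: -0.0
```

Emit:
move_arm(plan=[{"dx": -0.001, "dy": 0, "dz": 0, "roll": 0}, {"dx": -0.001, "dy": 0, "dz": 0, "roll": 0}, {"dx": -0.001, "dy": 0, "dz": 0, "roll": 0}, {"dx": 0, "dy": 0, "dz": 0, "roll": 0}])

```text
t: 5.65
tool_pos: [554.5, -284.1, 85.4]
tcp_rot: [[0.996, -0.094, -0.0], [-0.094, -0.996, -0.0], [-0.0, 0.0, -1.0]]
wrist_force: [0.2, -0.8, -0.1]
opening: -0.0
```

Emit:
move_arm(plan=[{"dx": -0.001, "dy": 0, "dz": 0, "roll": 0}, {"dx": -0.001, "dy": 0, "dz": 0, "roll": 0}, {"dx": 0, "dy": 0, "dz": 0, "roll": 0}])

```text
t: 5.95
tool_pos: [553.6, -284.0, 85.5]
tcp_rot: [[0.996, -0.094, 0.002], [-0.094, -0.996, -0.001], [0.002, 0.0, -1.0]]
wrist_force: [4.0, -0.0, -1.5]
opening: -0.2
```

Emit:
move_arm(plan=[{"dx": -0.001, "dy": 0, "dz": 0, "roll": 0}, {"dx": -0.001, "dy": 0, "dz": 0, "roll": 0}, {"dx": 0, "dy": 0, "dz": 0, "roll": 0}])

```text
t: 6.25
tool_pos: [553.4, -284.1, 85.6]
tcp_rot: [[0.996, -0.095, 0.006], [-0.095, -0.996, -0.001], [0.006, 0.001, -1.0]]
wrist_force: [8.7, -0.7, -4.5]
opening: 0.5
```

Emit:
move_arm(plan=[{"dx": 0.01, "dy": 0, "dz": 0, "roll": 0}, {"dx": 0.004, "dy": 0, "dz": -0.02, "roll": 0}, {"dx": 0, "dy": 0, "dz": -0.03, "roll": 0}, {"dx": 0, "dy": 0, "dz": -0.04, "roll": 0}, {"dx": 0, "dy": 0, "dz": -0.04, "roll": 0}, {"dx": 0, "dy": 0, "dz": -0.04, "roll": 0}, {"dx": 0, "dy": 0, "dz": -0.03, "roll": -0.11}, {"dx": 0, "dy": 0, "dz": 0, "roll": -0.11}], claw=-0.05)

```text
t: 7.05
tool_pos: [565.5, -285.8, 290.9]
tcp_rot: [[0.992, 0.13, 0.006], [0.13, -0.992, -0.004], [0.006, 0.005, -1.0]]
wrist_force: [-0.1, 0.5, 0.0]
opening: 40.6
```

Emit:
move_arm(plan=[{"dx": -0.0099, "dy": -0.0331, "dz": -0.0025, "roll": 0}, {"dx": -0.0099, "dy": -0.0331, "dz": -0.0025, "roll": 0}, {"dx": -0.0099, "dy": -0.0331, "dz": -0.0025, "roll": 0}, {"dx": -0.0099, "dy": -0.0331, "dz": -0.0025, "roll": 0}, {"dx": -0.0099, "dy": -0.0331, "dz": -0.0025, "roll": 0}, {"dx": -0.0099, "dy": -0.0331, "dz": -0.0025, "roll": 0}, {"dx": -0.0099, "dy": -0.0331, "dz": -0.0025, "roll": 0}, {"dx": -0.0099, "dy": -0.0331, "dz": -0.0025, "roll": 0}, {"dx": -0.0099, "dy": -0.0331, "dz": -0.0025, "roll": 0}, {"dx": -0.0099, "dy": -0.0331, "dz": -0.0025, "roll": 0}, {"dx": -0.0099, "dy": -0.0331, "dz": -0.0025, "roll": 0}, {"dx": -0.0099, "dy": -0.0331, "dz": -0.0025, "roll": 0}, {"dx": -0.0099, "dy": -0.0331, "dz": -0.0025, "roll": 0}, {"dx": -0.0099, "dy": -0.0331, "dz": -0.0025, "roll": 0}, {"dx": -0.0099, "dy": -0.0331, "dz": -0.0025, "roll": 0}, {"dx": -0.0099, "dy": -0.0331, "dz": -0.0025, "roll": 0}, {"dx": -0.0099, "dy": -0.0331, "dz": -0.0025, "roll": 0}, {"dx": -0.0099, "dy": -0.0331, "dz": -0.0025, "roll": 0}, {"dx": 0, "dy": 0, "dz": 0, "roll": 0}, {"dx": 0, "dy": 0, "dz": 0, "roll": 0}])

```text
t: 9.05
tool_pos: [312.5, 283.4, 330.0]
tcp_rot: [[0.992, 0.127, -0.001], [0.127, -0.992, -0.002], [-0.001, 0.002, -1.0]]
wrist_force: [-0.4, 0.2, -0.4]
opening: 40.5
```

```bash
python3 - <<'E'
from h import *
o=monitor.get_obs();np.save("o2.npy",o,allow_pickle=True);im=cams.capture("wrist");cv2.imwrite("pics/w2.png",im)
cv2.imwrite("pics/top2.png",cams.capture("top"))
print(o["t"],o["tool_pos"],o["tcp_rot"],o["opening"])
E
```

```text
9.05 [312.47179085 283.38653117 330.02356275] [[ 9.91857653e-01  1.27347673e-01 -9.82524675e-04]
 [ 1.27345039e-01 -9.91855593e-01 -2.39223916e-03]
 [-1.27916869e-03  2.24764108e-03 -9.99996656e-01]] 40.460716052190364
```

View pics/w2.png

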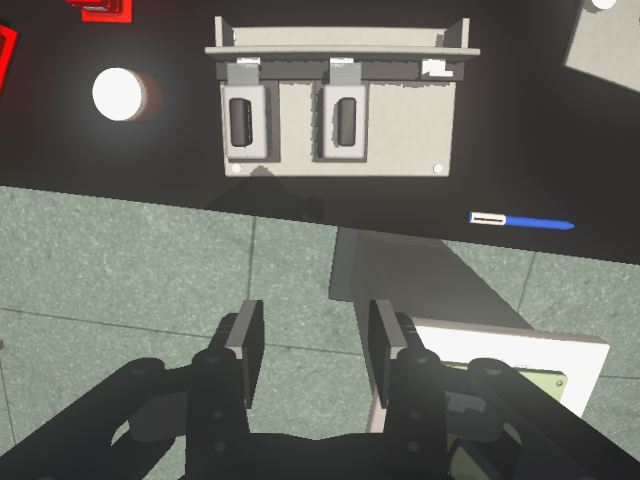

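Wrist view: pack grips are at about (237,122) and (349,122), the rack's front corners at (226,176) and (449,176), and the empty hook lip at (433,67). The jar is at (118,93).

```bash
python3 - <<'E'
from h import *
np.set_printoptions(precision=1,suppress=True)
o=np.load("o2.npy",allow_pickle=True).item();T=wristT(o);im=cv2.imread("pics/w2.png")
g=cv2.cvtColor(im,cv2.COLOR_BGR2GRAY)
for r in(110,122,135): print(r,g[r,226:256],g[r,334:362])
for c in(237,348): print(c,g[92:156:2,c])
pts=[(226,176.5),(449.5,176)]
w=np.r_[ray_plane("wrist",pts,8,T),ray_plane("wrist",[(237.5,122),(348.5,122)],124,T)]
a,t,e=fit2d([(-115,130),(-115,-130),(-55,90),(-55,0)],w);print("rack",a,t,e);print(w)
R=np.array([[np.cos(a),-np.sin(a)],[np.sin(a),np.cos(a)]])
print([R@[-55,y]+t for y in(90,0)])
E
```

```text
110 [201 211 198 142  69  76  83  88  91  96  99 103 107 113 115 116 104  84
  71  64  63  63 119  88  63 156 214 220 220 221] [136 135 135  95  94  78  78  87 100 112 114 115 118 119 122 124 126 125
 124 108  88  84 185 224 224 224 223 224]
122 [189 205 210 177 102  72  82  88  92  96 101 104 107 109 111 113 107  90
  75  64  61  61  63  63  63  64 213 219 219 219] [135 135 135  91  72  74  79  90 105 113 117 118 120 122 121 120 118 116
 115  95  84 102 222 223 223 223 223 223]
135 [175 196 208 210 147  77  78  87  93  96  99 101 103 105 106 109 112  98
  83  69  64  62  62  99  63  64 134 218 218 218] [133 134 133 102  76  74  81  94 110 116 119 117 115 114 112 111 108 107
 102  90  82 133 217 222 222 222 222 223]
237 [215 216 216 100  93 103 103 103 103 103 104 105 104 104 105 104 103 103
 103 102 101 100 100 100  99  98  85  72 212 212 211 211]
348 [225 225 224  78 109 119 119 120 121 122 121 123 123 123 123 121 120 119
 117 116 114 113 112 110 108 107  86 152 220 220 220 219]
rack 0.13054879307768683 [445.1 273.9] [0.8 0.8 1.4 1.4]
[[314.4 387.    8. ]
 [348.1 130.8   8. ]
 [378.8 357.4 124. ]
 [390.3 265.4 124. ]]
[array([378.9, 356. ]), array([390.6, 266.7])]
```

Emit:
move_arm(plan=[{"dx": 0.0094, "dy": 0.0033, "dz": 0.02, "roll": -0.003}, {"dx": 0.0094, "dy": 0.0033, "dz": 0.02, "roll": 0}, {"dx": 0.0094, "dy": 0.0033, "dz": 0.02, "roll": 0}, {"dx": 0.0094, "dy": 0.0033, "dz": 0.02, "roll": 0}, {"dx": 0.0094, "dy": 0.0033, "dz": 0.02, "roll": 0}, {"dx": 0.0094, "dy": 0.0033, "dz": 0.02, "roll": 0}, {"dx": 0.0094, "dy": 0.0033, "dz": 0.02, "roll": 0}, {"dx": 0.0094, "dy": 0.0033, "dz": 0.02, "roll": 0}, {"dx": 0, "dy": 0, "dz": 0, "roll": 0}, {"dx": 0, "dy": 0, "dz": 0, "roll": 0}])

```text
t: 10.15
tool_pos: [391.2, 266.2, 170.5]
tcp_rot: [[0.992, 0.126, -0.001], [0.126, -0.992, -0.001], [-0.001, 0.001, -1.0]]
wrist_force: [0.3, 0.7, 0.7]
opening: 40.5
```

```bash
python3 - <<'E'
from h import *
o=monitor.get_obs();im=cams.capture("wrist");cv2.imwrite("pics/w3.png",im)
print(o["t"],o["tool_pos"],o["opening"])
T=wristT(o);a=.1305;R=np.array([[np.cos(a),-np.sin(a)],[np.sin(a),np.cos(a)]])
q=[np.r_[np.array([390.5,266.6])+R@[x,y],124] for x,y in((-20,-7),(20,-7),(20,7),(-20,7))]
p=project(q,T);print(p)
for u in p: cv2.circle(im,tuple(int(round(v)) for v in u),2,(0,0,255),-1)
cv2.imwrite("pics/w3a.png",im)
E
```

```text
10.15 [391.17806692 266.21415885 170.46658156] 40.5250395657758
[[328.72135675 312.89673024]
 [329.17651267 238.69108049]
 [300.51356172 238.81558597]
 [301.71454433 313.01389904]]
```

View pics/w3a.png

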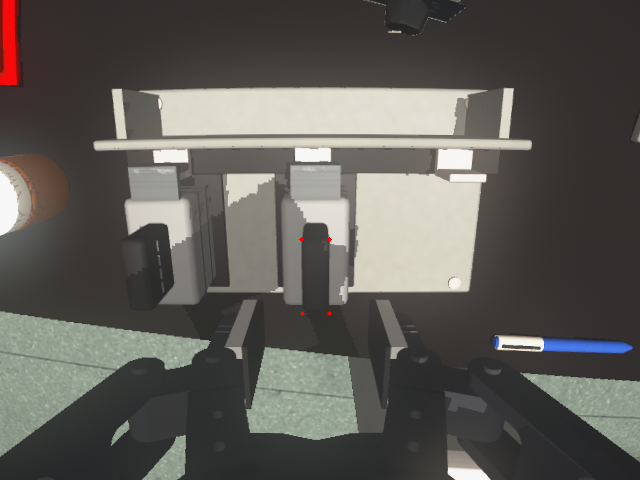

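The projected grip corners match the bar of the middle pack (302–329, 238–313). Descending to grasp.

Emit:
move_arm(plan=[{"dx": -0.0007, "dy": 0, "dz": 0.02, "roll": 0}, {"dx": 0, "dy": 0, "dz": 0.02, "roll": 0}, {"dx": 0, "dy": 0, "dz": 0.02, "roll": 0}, {"dx": 0, "dy": 0, "dz": 0.0165, "roll": 0}, {"dx": 0, "dy": 0, "dz": 0, "roll": 0}, {"dx": 0, "dy": 0, "dz": 0, "roll": 0}])

```text
t: 10.8
tool_pos: [390.7, 267.5, 94.9]
tcp_rot: [[0.992, 0.129, 0.001], [0.129, -0.992, 0.001], [0.002, -0.001, -1.0]]
wrist_force: [-1.2, 0.1, -0.6]
opening: 41.0
```

Emit:
move_arm(plan=[{"dx": 0, "dy": 0, "dz": 0, "roll": 0}, {"dx": 0, "dy": 0, "dz": 0, "roll": 0}, {"dx": 0, "dy": 0, "dz": 0, "roll": 0}, {"dx": 0, "dy": 0, "dz": 0, "roll": 0}, {"dx": 0, "dy": 0, "dz": 0, "roll": 0}, {"dx": 0, "dy": 0, "dz": 0, "roll": 0}], claw=-1)

```text
t: 11.4
tool_pos: [390.9, 267.0, 95.1]
tcp_rot: [[0.992, 0.129, 0.002], [0.129, -0.992, 0.0], [0.002, 0.0, -1.0]]
wrist_force: [-0.2, -3.2, 6.4]
opening: 13.0
```

Emit:
move_arm(plan=[{"dx": 0, "dy": 0, "dz": -0.01, "roll": 0}, {"dx": 0, "dy": 0, "dz": -0.01, "roll": 0}, {"dx": 0, "dy": 0, "dz": -0.01, "roll": 0}, {"dx": 0, "dy": 0, "dz": 0, "roll": 0}])

```text
t: 11.8
tool_pos: [390.4, 267.5, 125.3]
tcp_rot: [[0.992, 0.128, 0.001], [0.128, -0.992, 0.001], [0.001, -0.001, -1.0]]
wrist_force: [0.0, 0.9, -3.5]
opening: 13.3
```

Emit:
move_arm(plan=[{"dx": -0.01, "dy": 0, "dz": 0, "roll": 0}, {"dx": -0.015, "dy": 0, "dz": 0, "roll": 0}, {"dx": -0.015, "dy": 0, "dz": 0, "roll": 0}, {"dx": -0.01, "dy": 0, "dz": 0, "roll": 0}, {"dx": 0, "dy": 0, "dz": -0.01, "roll": 0}, {"dx": 0, "dy": 0, "dz": -0.02, "roll": 0}, {"dx": 0, "dy": 0, "dz": -0.02, "roll": 0}, {"dx": 0, "dy": 0, "dz": 0, "roll": 0}])

```text
t: 12.6
tool_pos: [342.8, 262.2, 176.8]
tcp_rot: [[0.992, 0.129, 0.007], [0.129, -0.992, 0.004], [0.007, -0.004, -1.0]]
wrist_force: [0.6, 0.1, -3.3]
opening: 13.1
```

Emit:
move_arm(plan=[{"dx": 0, "dy": 0, "dz": 0, "roll": 0.112}, {"dx": 0, "dy": 0, "dz": 0, "roll": 0.113}, {"dx": 0.01237, "dy": 0.02516, "dz": 0, "roll": 0}, {"dx": 0.01237, "dy": 0.02516, "dz": 0, "roll": 0}, {"dx": 0.01237, "dy": 0.02516, "dz": 0, "roll": 0}, {"dx": 0.01237, "dy": 0.02516, "dz": 0, "roll": 0}, {"dx": 0.01237, "dy": 0.02516, "dz": 0, "roll": 0}, {"dx": 0.01237, "dy": 0.02516, "dz": 0, "roll": 0}, {"dx": 0.01237, "dy": 0.02516, "dz": 0, "roll": 0}, {"dx": 0.01237, "dy": 0.02516, "dz": 0, "roll": 0}, {"dx": 0.01237, "dy": 0.02516, "dz": 0, "roll": 0}, {"dx": 0.01237, "dy": 0.02516, "dz": 0, "roll": 0}, {"dx": 0.01237, "dy": 0.02516, "dz": 0, "roll": 0}, {"dx": 0.01237, "dy": 0.02516, "dz": 0, "roll": 0}, {"dx": 0.01237, "dy": 0.02516, "dz": 0, "roll": 0}, {"dx": 0.01237, "dy": 0.02516, "dz": 0, "roll": 0}, {"dx": 0, "dy": 0, "dz": 0.0135, "roll": 0}, {"dx": 0, "dy": 0, "dz": 0.0135, "roll": 0}, {"dx": 0, "dy": 0, "dz": 0, "roll": 0}, {"dx": 0, "dy": 0, "dz": 0, "roll": 0}])

```text
t: 14.6
tool_pos: [479.1, -106.5, 146.4]
tcp_rot: [[0.995, -0.096, -0.001], [-0.096, -0.995, 0.0], [-0.001, -0.0, -1.0]]
wrist_force: [0.2, -0.1, -3.8]
opening: 12.9
```

```bash
cat > dockfit.py <<'E'
# usage: import; near-view overlay of lane model on the wrist picture
from h import *
import sys
def overlay(name,lane_y):
    o=monitor.get_obs();im=cams.capture("wrist");T=wristT(o)
    a=-.0959;R=np.array([[np.cos(a),-np.sin(a)],[np.sin(a),np.cos(a)]]);t=np.array([576.,-114.2])
    W=lambda x,y,z:np.r_[R@[x,y]+t,z]
    cv2.imwrite(f"pics/{name}_raw.png",im)
    for z,col,hw in((27,(0,0,255),19+4),(21,(255,0,0),29.5)):
        for s in(-1,1):
            p=project([W(x,lane_y+s*hw,z) for x in(-20,80)],T).astype(int)
            cv2.line(im,tuple(map(int,p[0])),tuple(map(int,p[1])),col,1)
    p=project([W(40,lane_y,12.5),W(-37,lane_y+40,27),W(-37,lane_y-40,27)],T)
    for u in p: cv2.circle(im,tuple(int(round(v)) for v in u),2,(0,160,0),-1)
    cv2.imwrite(f"pics/{name}.png",im);print(o["t"],np.round(o["tool_pos"],1),o["wrist_force"].round(1),o["opening"])
    print("TCP local",np.round(R.T@(o["tool_pos"][:2]-t),1),"yaw",np.arctan2(o["tcp_rot"][1][0],o["tcp_rot"][0][0]));print(p)
if __name__=="__main__": overlay(sys.argv[1],float(sys.argv[2]))
E
python3 dockfit.py d1 0
```

```text
14.6 [ 479.1 -106.5  146.4] [ 0.2 -0.1 -3.8] 12.893959232005267
TCP local [-97.2  -1.7] yaw -0.0961610667049764
[[313.13741064  20.75722829]
 [250.46401338 145.74485023]
 [376.07667209 145.62429687]]
```

View pics/d1.png

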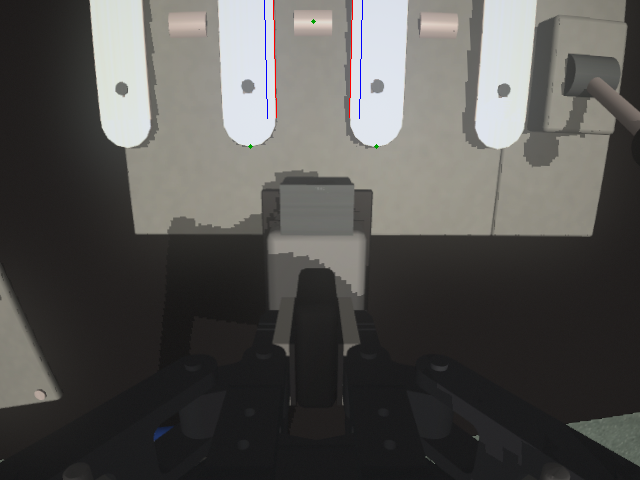

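The overlay matches: noses at (250,146) and (376,146), catch at (313,21). The pack is held straight, foot edges at about x=262 and 373, and the lever at right leans to the front. I'll measure the pack's lateral offset more finely.

```bash
python3 - <<'E'
import cv2,numpy as np
g=cv2.GaussianBlur(cv2.cvtColor(cv2.imread("pics/d1_raw.png"),cv2.COLOR_BGR2GRAY),(1,5),0).astype(int)
for r in(200,210,220): print(r,g[r,256:270],g[r,366:380])
for r in(205,225): print("clip",r,g[r,274:288],g[r,346:360])
for r in(240,): print("body",r,g[r,260:274],g[r,358:372])
for r in(60,80): print("bars",r,[ (np.argmax(np.abs(np.diff(g[r,a:a+24])))+a) for a in(210,264,340,396)])
print("catch",g[21,285:300],g[21,325:340])
E
```

```text
200 [149 149 149 149 147 117  65  73  73  73  73  72  73  73] [ 77  77  78  78  78  67 109 147 153 152 152 151 152 152]
210 [148 148 149 149 149 121  67  67  71  70  70  71  71  70] [ 74  75  74  75  72  64 136 153 152 152 152 152 151 152]
220 [94 94 94 94 93 86 68 63 68 67 60 53 53 55] [ 71  72  72  73  63  86 138 151 151 151 151 151 152 151]
clip 205 [ 72  72  64  55  55  62  91 107 107 107 107 107 107 107] [110 109 110 110 110 110 110 100  81  75  75  75  75  76]
clip 225 [ 64  64  64  65  65  64  90 106 107 107 107 107 107 107] [108 108 109 109 108 108 108  86  70  70  70  70  70  70]
body 240 [ 42  43  43  45  47  48  57  80 101 112 117 122 127 132] [139 135 131 127 122 118 114 100  81  70  69  60  52  50]
bars 60 [np.int64(219), np.int64(274), np.int64(350), np.int64(404)]
bars 80 [np.int64(220), np.int64(274), np.int64(350), np.int64(404)]
catch [141 141 141 141 142 142 142 142 142 208 211 211 211 211 211] [212 213 213 213 212 213 211 159 143 143 142 142 142 142 143]
```

Emit:
move_arm(plan=[{"dx": 0, "dy": -0.0023, "dz": 0.01, "roll": 0}, {"dx": 0, "dy": 0, "dz": 0.015, "roll": 0}, {"dx": 0, "dy": 0, "dz": 0.015, "roll": 0}, {"dx": 0, "dy": 0, "dz": 0.015, "roll": 0}, {"dx": 0, "dy": 0, "dz": 0.01, "roll": 0}, {"dx": 0, "dy": 0, "dz": 0.003, "roll": 0}, {"dx": 0, "dy": 0, "dz": 0, "roll": 0}, {"dx": 0, "dy": 0, "dz": 0, "roll": 0}])

```text
t: 15.45
tool_pos: [480.1, -104.4, 79.4]
tcp_rot: [[0.995, -0.096, 0.001], [-0.096, -0.995, -0.0], [0.001, 0.0, -1.0]]
wrist_force: [-0.4, -0.4, -3.5]
opening: 13.2
```

Emit:
move_arm(plan=[{"dx": 0, "dy": 0, "dz": 0.001, "roll": 0}, {"dx": 0, "dy": 0, "dz": 0.001, "roll": 0}, {"dx": 0, "dy": 0, "dz": 0, "roll": 0}])

```text
t: 15.75
tool_pos: [479.5, -104.3, 77.0]
tcp_rot: [[0.995, -0.096, 0.0], [-0.096, -0.995, -0.0], [0.0, 0.0, -1.0]]
wrist_force: [0.1, 0.1, -4.6]
opening: 13.1
```

Emit:
move_arm(plan=[{"dx": 0.005, "dy": 0, "dz": 0.001, "roll": 0}, {"dx": 0.007, "dy": 0, "dz": 0, "roll": 0}, {"dx": 0.007, "dy": 0, "dz": 0, "roll": 0}, {"dx": 0.007, "dy": 0, "dz": 0, "roll": 0}, {"dx": 0.007, "dy": 0, "dz": 0, "roll": 0}, {"dx": 0.007, "dy": 0, "dz": 0, "roll": 0}, {"dx": 0, "dy": 0, "dz": 0, "roll": 0}])

```text
t: 16.45
tool_pos: [520.7, -108.3, 75.9]
tcp_rot: [[0.995, -0.096, 0.001], [-0.096, -0.995, -0.0], [0.001, 0.0, -1.0]]
wrist_force: [0.5, 0.1, -4.1]
opening: 12.7
```

Entering cleanly. Continue.

Emit:
move_arm(plan=[{"dx": 0.007, "dy": 0, "dz": 0, "roll": 0}, {"dx": 0.007, "dy": 0, "dz": 0, "roll": 0}, {"dx": 0.007, "dy": 0, "dz": 0, "roll": 0}, {"dx": 0.007, "dy": 0, "dz": 0, "roll": 0}, {"dx": 0, "dy": 0, "dz": 0, "roll": 0}])

```text
t: 16.95
tool_pos: [548.6, -111.0, 75.9]
tcp_rot: [[0.995, -0.096, 0.001], [-0.096, -0.995, -0.0], [0.002, 0.0, -1.0]]
wrist_force: [0.3, 0.7, -3.3]
opening: 13.0
```

Emit:
move_arm(plan=[{"dx": 0.005, "dy": 0, "dz": 0, "roll": 0}, {"dx": 0.005, "dy": 0, "dz": 0, "roll": 0}, {"dx": 0.005, "dy": 0, "dz": 0, "roll": 0}, {"dx": 0.005, "dy": 0, "dz": 0, "roll": 0}, {"dx": 0, "dy": 0, "dz": 0, "roll": 0}])

```text
t: 17.45
tool_pos: [568.0, -112.9, 75.8]
tcp_rot: [[0.995, -0.096, 0.001], [-0.096, -0.995, -0.0], [0.001, 0.0, -1.0]]
wrist_force: [0.7, -0.6, -4.0]
opening: 13.4
```

Emit:
move_arm(plan=[{"dx": 0.004, "dy": 0, "dz": 0, "roll": 0}, {"dx": 0.004, "dy": 0, "dz": 0, "roll": 0}, {"dx": 0.004, "dy": 0, "dz": 0, "roll": 0}, {"dx": 0.004, "dy": 0, "dz": 0, "roll": 0}, {"dx": 0.004, "dy": 0, "dz": 0, "roll": 0}, {"dx": 0, "dy": 0, "dz": 0, "roll": 0}])

```text
t: 18.05
tool_pos: [588.7, -114.9, 76.5]
tcp_rot: [[0.995, -0.096, 0.003], [-0.096, -0.995, -0.001], [0.003, 0.0, -1.0]]
wrist_force: [-0.8, 0.0, 1.4]
opening: 12.8
```

Emit:
move_arm(plan=[{"dx": 0.004, "dy": 0, "dz": 0, "roll": 0}, {"dx": 0.004, "dy": 0, "dz": 0, "roll": 0}, {"dx": 0.004, "dy": 0, "dz": 0, "roll": 0}, {"dx": 0.004, "dy": 0, "dz": 0, "roll": 0}, {"dx": 0.004, "dy": 0, "dz": 0, "roll": 0}, {"dx": 0, "dy": 0, "dz": 0, "roll": 0}])

```text
t: 18.65
tool_pos: [608.6, -116.8, 76.0]
tcp_rot: [[0.995, -0.096, 0.003], [-0.096, -0.995, -0.001], [0.003, 0.0, -1.0]]
wrist_force: [0.9, -0.3, 1.0]
opening: 13.0
```

Emit:
move_arm(plan=[{"dx": 0.002, "dy": 0, "dz": 0, "roll": 0}, {"dx": 0.002, "dy": 0, "dz": 0, "roll": 0}, {"dx": 0.002, "dy": 0, "dz": 0, "roll": 0}, {"dx": 0, "dy": 0, "dz": 0, "roll": 0}])

```text
t: 19.05
tool_pos: [613.3, -117.2, 75.7]
tcp_rot: [[0.995, -0.096, 0.0], [-0.096, -0.995, -0.0], [0.0, 0.0, -1.0]]
wrist_force: [1.7, -1.2, -0.1]
opening: 12.8
```

Emit:
move_arm(plan=[{"dx": 0.001, "dy": 0, "dz": 0, "roll": 0}, {"dx": 0.001, "dy": 0, "dz": 0, "roll": 0}, {"dx": 0, "dy": 0, "dz": 0, "roll": 0}])

```text
t: 19.35
tool_pos: [614.2, -117.3, 75.6]
tcp_rot: [[0.995, -0.096, -0.002], [-0.096, -0.995, 0.0], [-0.002, -0.0, -1.0]]
wrist_force: [-1.5, 0.6, 0.3]
opening: 12.9
```

Emit:
move_arm(plan=[{"dx": 0.001, "dy": 0, "dz": 0, "roll": 0}, {"dx": 0.001, "dy": 0, "dz": 0, "roll": 0}, {"dx": 0.001, "dy": 0, "dz": 0, "roll": 0}, {"dx": 0, "dy": 0, "dz": 0, "roll": 0}])

```text
t: 19.75
tool_pos: [616.0, -117.4, 75.6]
tcp_rot: [[0.995, -0.096, -0.005], [-0.096, -0.995, 0.001], [-0.005, -0.0, -1.0]]
wrist_force: [-5.9, 1.0, 4.7]
opening: 12.7
```

Emit:
move_arm(plan=[{"dx": 0.001, "dy": 0, "dz": 0, "roll": 0}, {"dx": 0.001, "dy": 0, "dz": 0, "roll": 0}, {"dx": 0, "dy": 0, "dz": 0, "roll": 0}])

```text
t: 20.05
tool_pos: [616.3, -117.4, 75.8]
tcp_rot: [[0.995, -0.096, -0.008], [-0.096, -0.995, 0.001], [-0.008, -0.0, -1.0]]
wrist_force: [-9.8, 0.8, 7.1]
opening: 13.1
```

Emit:
move_arm(plan=[{"dx": 0.001, "dy": 0, "dz": 0, "roll": 0}, {"dx": 0.001, "dy": 0, "dz": 0, "roll": 0}, {"dx": 0.001, "dy": 0, "dz": 0, "roll": 0}, {"dx": 0, "dy": 0, "dz": 0, "roll": 0}])

```text
t: 20.45
tool_pos: [617.0, -117.5, 76.0]
tcp_rot: [[0.995, -0.096, -0.013], [-0.096, -0.995, 0.002], [-0.013, -0.0, -1.0]]
wrist_force: [-14.6, 1.0, 12.6]
opening: 13.1
```

Emit:
move_arm(plan=[{"dx": -0.002, "dy": 0, "dz": 0, "roll": 0}, {"dx": -0.002, "dy": 0, "dz": 0, "roll": 0}, {"dx": 0, "dy": 0, "dz": 0, "roll": 0}])

```text
t: 20.75
tool_pos: [616.1, -117.4, 75.7]
tcp_rot: [[0.995, -0.096, -0.006], [-0.096, -0.995, 0.001], [-0.006, -0.0, -1.0]]
wrist_force: [-7.6, 0.5, 4.3]
opening: 13.3
```

Emit:
move_arm(plan=[{"dx": 0, "dy": 0, "dz": 0, "roll": 0}, {"dx": 0, "dy": 0, "dz": 0, "roll": 0}, {"dx": 0, "dy": 0, "dz": 0, "roll": 0}, {"dx": 0, "dy": 0, "dz": 0, "roll": 0}, {"dx": 0, "dy": 0, "dz": -0.01, "roll": 0}, {"dx": 0, "dy": 0, "dz": -0.02, "roll": 0}, {"dx": 0, "dy": 0, "dz": -0.03, "roll": 0}, {"dx": 0, "dy": 0, "dz": -0.03, "roll": 0}, {"dx": 0, "dy": 0, "dz": -0.02, "roll": 0}, {"dx": 0, "dy": 0, "dz": 0, "roll": 0}, {"dx": 0, "dy": 0, "dz": 0, "roll": 0}], claw=-0.05)

```text
t: 21.85
tool_pos: [618.8, -117.7, 186.1]
tcp_rot: [[0.995, -0.096, 0.001], [-0.096, -0.995, -0.0], [0.001, 0.0, -1.0]]
wrist_force: [0.4, 0.1, -1.1]
opening: 40.7
```

```bash
python3 - <<'E'
from h import *
o=monitor.get_obs();im=cams.capture("wrist");T=wristT(o)
cv2.imwrite("pics/e1_raw.png",im)
a=-.0959;R=np.array([[np.cos(a),-np.sin(a)],[np.sin(a),np.cos(a)]]);t=np.array([576.,-114.2])
W=lambda x,y,z:np.r_[R@[x+40,y]+t,z+10]
# predicted: foot corners, grip top, bridge end
for q,c in((([(42,-28,8),(42,28,8),(-42,28,8),(-42,-28,8)]),(0,0,255)),([(20,-7,94),(20,7,94),(-20,7,94),(-20,-7,94)],(0,255,0)),([(52,-14,58),(52,14,58),(34,14,58),(34,-14,58)],(255,0,0))):
    p=project([W(*v) for v in q],T);cv2.polylines(im,[np.int32(np.round(p))],True,c,1)
    print(np.round(p).tolist())
cv2.imwrite("pics/e1.png",im);print(o["t"],o["tool_pos"],o["opening"])
E
```

```text
[[353.0, 171.0], [280.0, 171.0], [283.0, 274.0], [351.0, 274.0]]
[[329.0, 226.0], [305.0, 226.0], [305.0, 290.0], [329.0, 290.0]]
[[339.0, 164.0], [295.0, 164.0], [295.0, 191.0], [338.0, 191.0]]
21.85 [ 618.77575971 -117.71875341  186.05934759] 40.74550506844486
```

View pics/e1.png

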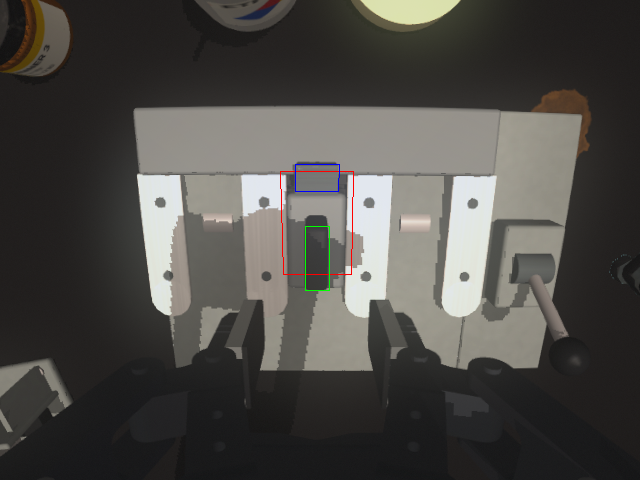

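The pack sits at the predicted home outline: clip at (317,163), grip at (317,258). The ball, at (570,355), leans to the front (OFF). On to the second pack.

Emit:
move_arm(plan=[{"dx": -0.04, "dy": 0, "dz": -0.01, "roll": 0}, {"dx": -0.04, "dy": 0, "dz": -0.01, "roll": 0}, {"dx": -0.04, "dy": 0, "dz": -0.01, "roll": 0}, {"dx": 0, "dy": 0, "dz": 0, "roll": -0.113}, {"dx": 0, "dy": 0, "dz": 0, "roll": -0.113}, {"dx": -0.00424, "dy": -0.03389, "dz": 0.0019, "roll": 0}, {"dx": -0.00424, "dy": -0.03389, "dz": 0.0019, "roll": 0}, {"dx": -0.00424, "dy": -0.03389, "dz": 0.0019, "roll": 0}, {"dx": -0.00424, "dy": -0.03389, "dz": 0.0019, "roll": 0}, {"dx": -0.00424, "dy": -0.03389, "dz": 0.0019, "roll": 0}, {"dx": -0.00424, "dy": -0.03389, "dz": 0.0019, "roll": 0}, {"dx": -0.00424, "dy": -0.03389, "dz": 0.0019, "roll": 0}, {"dx": -0.00424, "dy": -0.03389, "dz": 0.0019, "roll": 0}, {"dx": -0.00424, "dy": -0.03389, "dz": 0.0019, "roll": 0}, {"dx": -0.00424, "dy": -0.03389, "dz": 0.0019, "roll": 0}, {"dx": -0.00424, "dy": -0.03389, "dz": 0.0019, "roll": 0}, {"dx": -0.00424, "dy": -0.03389, "dz": 0.0019, "roll": 0}, {"dx": -0.00424, "dy": -0.03389, "dz": 0.0019, "roll": 0}, {"dx": -0.00424, "dy": -0.03389, "dz": 0.0019, "roll": 0}])

```text
t: 23.8
tool_pos: [377.9, 357.3, 187.5]
tcp_rot: [[0.992, 0.13, -0.002], [0.13, -0.992, -0.002], [-0.003, 0.002, -1.0]]
wrist_force: [0.1, 0.0, 1.3]
opening: 40.4
```

Emit:
move_arm(plan=[{"dx": 0, "dy": 0, "dz": 0, "roll": 0}, {"dx": 0, "dy": 0, "dz": 0, "roll": 0}])

```text
t: 24.0
tool_pos: [378.3, 356.3, 187.6]
tcp_rot: [[0.991, 0.131, -0.002], [0.131, -0.991, -0.003], [-0.003, 0.002, -1.0]]
wrist_force: [0.8, -0.4, -0.6]
opening: 40.6
```

```bash
python3 - <<'E'
from h import *
o=monitor.get_obs();im=cams.capture("wrist");T=wristT(o)
a=.1305;R=np.array([[np.cos(a),-np.sin(a)],[np.sin(a),np.cos(a)]])
q=[np.r_[np.array([379,356.5])+R@[x,y],124] for x,y in((-20,-7),(20,-7),(20,7),(-20,7))]
p=project(q,T);print(p,o["tool_pos"],np.arctan2(o["tcp_rot"][1][0],o["tcp_rot"][0][0]))
cv2.polylines(im,[np.int32(np.round(p))],True,(0,0,255),1)
cv2.imwrite("pics/g2.png",im)
g=cv2.cvtColor(cams.capture("wrist"),cv2.COLOR_BGR2GRAY);r=int(p[1,1]+12);print(r,g[r,290:345])
E
```

```text
[[328.13828746 296.67210764]
 [328.87283577 227.10883485]
 [302.35770653 227.11458761]
 [303.0276609  296.69196194]] [378.2537174  356.3481039  187.61650431] 0.1314963376649629
239 [132 132 132 132 132 131 131 132 131  97  58  61  62  65  66  68  68  68
  67  68  68  69  68  68  68  68  68  68  89 100  95  88  80  74  69 112
 132 132 133 132 132 133 133 133 134 133 187 216 217 213 203 191 175 142
  97]
```

View pics/g2.png

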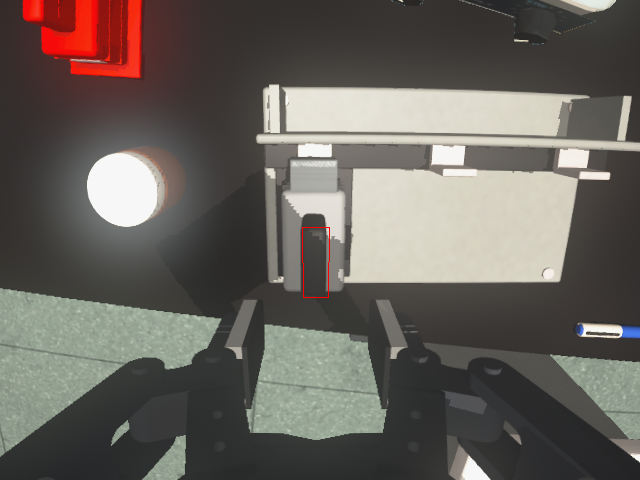

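The bar spans x 299–325 (centre 312), 3.5 px left of the prediction. I'll shift 1.8 mm to the left and descend.

Emit:
move_arm(plan=[{"dx": 0.0005, "dy": -0.0018, "dz": 0.02, "roll": 0}, {"dx": 0, "dy": 0, "dz": 0.02, "roll": 0}, {"dx": 0, "dy": 0, "dz": 0.02, "roll": 0}, {"dx": 0, "dy": 0, "dz": 0.02, "roll": 0}, {"dx": 0, "dy": 0, "dz": 0.0125, "roll": 0}, {"dx": 0, "dy": 0, "dz": 0, "roll": 0}, {"dx": 0, "dy": 0, "dz": 0, "roll": 0}])

```text
t: 24.8
tool_pos: [379.8, 358.2, 97.1]
tcp_rot: [[0.992, 0.129, 0.0], [0.129, -0.992, 0.0], [0.0, -0.0, -1.0]]
wrist_force: [0.3, 0.1, -0.1]
opening: 40.8
```

Emit:
move_arm(plan=[{"dx": 0, "dy": 0, "dz": 0, "roll": 0}, {"dx": 0, "dy": 0, "dz": 0, "roll": 0}, {"dx": 0, "dy": 0, "dz": 0, "roll": 0}, {"dx": 0, "dy": 0, "dz": 0, "roll": 0}, {"dx": 0, "dy": 0, "dz": 0, "roll": 0}, {"dx": 0, "dy": 0, "dz": 0, "roll": 0}], claw=-1)

```text
t: 25.4
tool_pos: [379.9, 358.3, 97.7]
tcp_rot: [[0.992, 0.13, 0.002], [0.13, -0.992, 0.0], [0.002, 0.0, -1.0]]
wrist_force: [0.4, -3.0, 5.4]
opening: 12.8
```

Emit:
move_arm(plan=[{"dx": 0, "dy": 0, "dz": -0.01, "roll": 0}, {"dx": 0, "dy": 0, "dz": -0.01, "roll": 0}, {"dx": 0, "dy": 0, "dz": -0.01, "roll": 0}, {"dx": 0, "dy": 0, "dz": 0, "roll": 0}])

```text
t: 25.8
tool_pos: [379.5, 359.1, 128.4]
tcp_rot: [[0.992, 0.129, 0.001], [0.129, -0.992, 0.002], [0.001, -0.002, -1.0]]
wrist_force: [-0.2, -0.2, -3.2]
opening: 12.7
```

Emit:
move_arm(plan=[{"dx": -0.01, "dy": 0, "dz": 0, "roll": 0}, {"dx": -0.015, "dy": 0, "dz": 0, "roll": 0}, {"dx": -0.015, "dy": 0, "dz": 0, "roll": 0}, {"dx": -0.01, "dy": 0, "dz": 0, "roll": 0}, {"dx": 0, "dy": 0, "dz": -0.01, "roll": 0}, {"dx": 0, "dy": 0, "dz": -0.02, "roll": 0}, {"dx": 0, "dy": 0, "dz": -0.02, "roll": 0}, {"dx": 0, "dy": 0, "dz": 0, "roll": 0}])

```text
t: 26.6
tool_pos: [331.5, 353.7, 179.9]
tcp_rot: [[0.992, 0.13, 0.006], [0.13, -0.992, 0.005], [0.006, -0.005, -1.0]]
wrist_force: [0.3, 0.0, -2.7]
opening: 12.8
```

Emit:
move_arm(plan=[{"dx": 0, "dy": 0, "dz": 0, "roll": 0.113}, {"dx": 0, "dy": 0, "dz": 0, "roll": 0.113}, {"dx": 0.01366, "dy": 0.02589, "dz": 0, "roll": 0}, {"dx": 0.01366, "dy": 0.02589, "dz": 0, "roll": 0}, {"dx": 0.01366, "dy": 0.02589, "dz": 0, "roll": 0}, {"dx": 0.01366, "dy": 0.02589, "dz": 0, "roll": 0}, {"dx": 0.01366, "dy": 0.02589, "dz": 0, "roll": 0}, {"dx": 0.01366, "dy": 0.02589, "dz": 0, "roll": 0}, {"dx": 0.01366, "dy": 0.02589, "dz": 0, "roll": 0}, {"dx": 0.01366, "dy": 0.02589, "dz": 0, "roll": 0}, {"dx": 0.01366, "dy": 0.02589, "dz": 0, "roll": 0}, {"dx": 0.01366, "dy": 0.02589, "dz": 0, "roll": 0}, {"dx": 0.01366, "dy": 0.02589, "dz": 0, "roll": 0}, {"dx": 0.01366, "dy": 0.02589, "dz": 0, "roll": 0}, {"dx": 0.01366, "dy": 0.02589, "dz": 0, "roll": 0}, {"dx": 0.01366, "dy": 0.02589, "dz": 0, "roll": 0}, {"dx": 0, "dy": 0, "dz": 0.016, "roll": 0}, {"dx": 0, "dy": 0, "dz": 0.016, "roll": 0}, {"dx": 0, "dy": 0, "dz": 0, "roll": 0}, {"dx": 0, "dy": 0, "dz": 0, "roll": 0}])

```text
t: 28.6
tool_pos: [485.2, -27.2, 144.4]
tcp_rot: [[0.995, -0.096, -0.001], [-0.096, -0.995, -0.0], [-0.001, 0.0, -1.0]]
wrist_force: [0.2, 0.7, -3.4]
opening: 12.9
```

```bash
python3 dockfit.py d2 80; python3 - <<'E'
import cv2,numpy as np
g=cv2.cvtColor(cv2.imread("pics/d2_raw.png"),cv2.COLOR_BGR2GRAY).astype(int)
for r in(200,215): print(r,g[r,250:290],g[r,350:385])
for r in(60,80,100): print("bars",r,[(np.argmax(np.abs(np.diff(g[r,a:a+30])))+a) for a in(260,336)])
for r in(21,): print("catch",g[r,280:302],g[r,322:345])
E
```

```text
28.6 [485.2 -27.2 144.4] [ 0.2  0.7 -3.4] 12.894557706876906
TCP local [-98.7  77.9] yaw -0.09616967252825179
[[312.34572162  17.42149268]
 [249.1185192  143.48463506]
 [375.87073375 143.34951132]]
200 [146 147 147 146 147 147 147 147 147 147 147 126  75  62  70  69  69  69
  69  69  69  70  70  70  70  70  61  52  53  53  88 107 108 107 107 107
 108 108 108 108] [111 111 111  90  76  76  76  75  75  77  76  76  76  76  77  77  77  77
  76  76  69  84 138 149 150 149 149 149 149 150 150 149 151 150 150]
215 [146 146 147 145 141 119  89  90  90  90  90  91  75  58  64  65  65  65
  65  66  58  49  50  50  49  49  51  58  62  61  74  96 105 105 105 105
 105 105 105 104] [107 107  95  75  69  70  71  71  71  72  72  73  73  73  72  73  73  72
  73  71  60 132 151 151 150 150 150 151 150 150 151 150 150 149 150]
bars 60 [np.int64(272), np.int64(350)]
bars 80 [np.int64(273), np.int64(349)]
bars 100 [np.int64(273), np.int64(349)]
catch [150 149 149 149 149 149 149 149 148 148 148 118 104 197 203 203 203 203
 203 203 203 203] [205 205 205 204 205 205 205 205 205 179 118 147 147 147 146 147 145 145
 145 145 145 144 131]
```

View pics/d2.png

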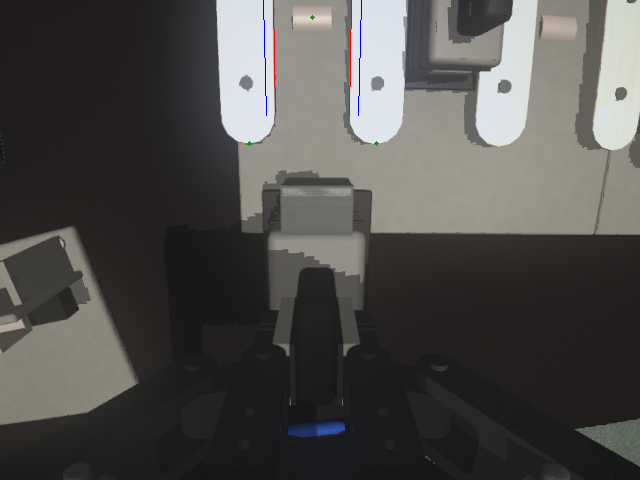

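The pack foot centre is at x≈316.5 and the lane centre at ≈312, so I shift 2.5 mm left and go down.

Emit:
move_arm(plan=[{"dx": 0, "dy": -0.0025, "dz": 0.01, "roll": 0}, {"dx": 0, "dy": 0, "dz": 0.015, "roll": 0}, {"dx": 0, "dy": 0, "dz": 0.015, "roll": 0}, {"dx": 0, "dy": 0, "dz": 0.015, "roll": 0}, {"dx": 0, "dy": 0, "dz": 0.008, "roll": 0}, {"dx": 0, "dy": 0, "dz": 0.003, "roll": 0}, {"dx": 0, "dy": 0, "dz": 0, "roll": 0}, {"dx": 0, "dy": 0, "dz": 0, "roll": 0}, {"dx": 0, "dy": 0, "dz": 0, "roll": 0}])

```text
t: 29.55
tool_pos: [486.1, -24.7, 79.2]
tcp_rot: [[0.995, -0.096, 0.001], [-0.096, -0.995, -0.0], [0.001, 0.0, -1.0]]
wrist_force: [-0.0, -0.5, -2.1]
opening: 13.0
```

Emit:
move_arm(plan=[{"dx": 0.005, "dy": 0, "dz": 0, "roll": 0}, {"dx": 0.007, "dy": 0, "dz": 0, "roll": 0}, {"dx": 0.007, "dy": 0, "dz": 0, "roll": 0}, {"dx": 0.007, "dy": 0, "dz": 0, "roll": 0}, {"dx": 0.007, "dy": 0, "dz": 0, "roll": 0}, {"dx": 0.007, "dy": 0, "dz": 0, "roll": 0}, {"dx": 0, "dy": 0, "dz": 0, "roll": 0}])

```text
t: 30.25
tool_pos: [526.8, -28.7, 78.7]
tcp_rot: [[0.995, -0.096, 0.001], [-0.096, -0.995, -0.0], [0.001, 0.0, -1.0]]
wrist_force: [0.8, -0.5, -3.4]
opening: 12.9
```

Emit:
move_arm(plan=[{"dx": 0.007, "dy": 0, "dz": 0, "roll": 0}, {"dx": 0.007, "dy": 0, "dz": 0, "roll": 0}, {"dx": 0.007, "dy": 0, "dz": 0, "roll": 0}, {"dx": 0.007, "dy": 0, "dz": 0, "roll": 0}, {"dx": 0.007, "dy": 0, "dz": 0, "roll": 0}, {"dx": 0.007, "dy": 0, "dz": 0, "roll": 0}, {"dx": 0, "dy": 0, "dz": 0, "roll": 0}])

```text
t: 30.95
tool_pos: [568.5, -32.7, 78.7]
tcp_rot: [[0.995, -0.096, 0.001], [-0.096, -0.995, -0.0], [0.001, 0.0, -1.0]]
wrist_force: [-0.2, 0.3, -2.9]
opening: 12.7
```

Emit:
move_arm(plan=[{"dx": 0.005, "dy": 0, "dz": 0, "roll": 0}, {"dx": 0.005, "dy": 0, "dz": 0, "roll": 0}, {"dx": 0.004, "dy": 0, "dz": 0, "roll": 0}, {"dx": 0.004, "dy": 0, "dz": 0, "roll": 0}, {"dx": 0.004, "dy": 0, "dz": 0, "roll": 0}, {"dx": 0.004, "dy": 0, "dz": 0, "roll": 0}, {"dx": 0, "dy": 0, "dz": 0, "roll": 0}])

```text
t: 31.65
tool_pos: [595.0, -35.3, 79.4]
tcp_rot: [[0.995, -0.096, 0.004], [-0.096, -0.995, -0.0], [0.004, -0.0, -1.0]]
wrist_force: [0.1, -1.0, 1.0]
opening: 12.6
```

Emit:
move_arm(plan=[{"dx": 0.004, "dy": 0, "dz": 0, "roll": 0}, {"dx": 0.004, "dy": 0, "dz": 0, "roll": 0}, {"dx": 0.004, "dy": 0, "dz": 0, "roll": 0}, {"dx": 0.004, "dy": 0, "dz": 0, "roll": 0}, {"dx": 0.003, "dy": 0, "dz": 0, "roll": 0}, {"dx": 0, "dy": 0, "dz": 0, "roll": 0}])

```text
t: 32.25
tool_pos: [612.8, -37.0, 78.7]
tcp_rot: [[0.995, -0.096, 0.001], [-0.096, -0.995, -0.0], [0.001, 0.0, -1.0]]
wrist_force: [-0.1, -0.4, 1.9]
opening: 13.1
```

Emit:
move_arm(plan=[{"dx": 0.002, "dy": 0, "dz": 0, "roll": 0}, {"dx": 0.002, "dy": 0, "dz": 0, "roll": 0}, {"dx": 0.002, "dy": 0, "dz": 0, "roll": 0}, {"dx": 0.002, "dy": 0, "dz": 0, "roll": 0}, {"dx": 0.001, "dy": 0, "dz": 0, "roll": 0}, {"dx": 0, "dy": 0, "dz": 0, "roll": 0}])

```text
t: 32.85
tool_pos: [621.5, -37.8, 78.5]
tcp_rot: [[0.995, -0.096, 0.001], [-0.096, -0.995, -0.0], [0.001, 0.0, -1.0]]
wrist_force: [0.7, -0.1, -1.0]
opening: 13.0
```

Emit:
move_arm(plan=[{"dx": 0.001, "dy": 0, "dz": 0, "roll": 0}, {"dx": 0.001, "dy": 0, "dz": 0, "roll": 0}, {"dx": 0.001, "dy": 0, "dz": 0, "roll": 0}, {"dx": 0, "dy": 0, "dz": 0, "roll": 0}])

```text
t: 33.25
tool_pos: [623.6, -38.0, 78.3]
tcp_rot: [[0.995, -0.096, -0.001], [-0.096, -0.995, 0.0], [-0.001, 0.0, -1.0]]
wrist_force: [-0.5, -0.6, -2.0]
opening: 12.5
```

Emit:
move_arm(plan=[{"dx": 0.001, "dy": 0, "dz": 0, "roll": 0}, {"dx": 0.001, "dy": 0, "dz": 0, "roll": 0}, {"dx": 0.001, "dy": 0, "dz": 0, "roll": 0}, {"dx": 0, "dy": 0, "dz": 0, "roll": 0}])

```text
t: 33.65
tool_pos: [624.7, -38.2, 78.3]
tcp_rot: [[0.995, -0.096, -0.005], [-0.096, -0.995, 0.0], [-0.005, 0.0, -1.0]]
wrist_force: [-5.3, 0.2, 1.6]
opening: 12.9
```

Emit:
move_arm(plan=[{"dx": 0.001, "dy": 0, "dz": 0, "roll": 0}, {"dx": 0.001, "dy": 0, "dz": 0, "roll": 0}, {"dx": 0.001, "dy": 0, "dz": 0, "roll": 0}, {"dx": 0.001, "dy": 0, "dz": 0, "roll": 0}, {"dx": 0, "dy": 0, "dz": 0, "roll": 0}])

```text
t: 34.15
tool_pos: [625.6, -38.3, 78.7]
tcp_rot: [[0.995, -0.096, -0.012], [-0.096, -0.995, 0.001], [-0.012, 0.0, -1.0]]
wrist_force: [-13.4, 1.1, 8.0]
opening: 12.7
```

Emit:
move_arm(plan=[{"dx": 0.001, "dy": 0, "dz": 0, "roll": 0}, {"dx": 0, "dy": 0, "dz": 0, "roll": 0}, {"dx": -0.002, "dy": 0, "dz": 0, "roll": 0}, {"dx": -0.003, "dy": 0, "dz": 0, "roll": 0}, {"dx": 0, "dy": 0, "dz": 0, "roll": 0}])

```text
t: 34.65
tool_pos: [624.7, -38.2, 78.3]
tcp_rot: [[0.995, -0.096, -0.005], [-0.096, -0.995, 0.0], [-0.005, 0.0, -1.0]]
wrist_force: [-6.3, 0.6, 0.4]
opening: 12.6
```

Emit:
move_arm(plan=[{"dx": 0, "dy": 0, "dz": 0, "roll": 0}, {"dx": 0, "dy": 0, "dz": 0, "roll": 0}, {"dx": 0, "dy": 0, "dz": 0, "roll": 0}, {"dx": 0, "dy": 0, "dz": 0, "roll": 0}, {"dx": 0, "dy": 0, "dz": -0.01, "roll": 0}, {"dx": 0, "dy": 0, "dz": -0.02, "roll": 0}, {"dx": 0, "dy": 0, "dz": -0.03, "roll": 0}, {"dx": 0, "dy": 0, "dz": -0.03, "roll": 0}, {"dx": 0, "dy": 0, "dz": -0.02, "roll": 0}, {"dx": 0, "dy": 0, "dz": 0, "roll": 0}, {"dx": 0, "dy": 0, "dz": 0, "roll": 0}], claw=-0.05)

```text
t: 35.75
tool_pos: [626.9, -38.4, 189.0]
tcp_rot: [[0.995, -0.096, 0.001], [-0.096, -0.995, -0.0], [0.001, 0.0, -1.0]]
wrist_force: [-0.7, 0.6, -0.8]
opening: 40.8
```

```bash
python3 - <<'E'
from h import *
o=monitor.get_obs();im=cams.capture("wrist");T=wristT(o)
cv2.imwrite("pics/e2_raw.png",im)
a=-.0959;R=np.array([[np.cos(a),-np.sin(a)],[np.sin(a),np.cos(a)]]);t=np.array([576.,-114.2])
for ly in(80,0):
  W=lambda x,y,z:np.r_[R@[x+40,y+ly]+t,z+10]
  for q,c in(([(20,-7,94),(20,7,94),(-20,7,94),(-20,-7,94)],(0,255,0)),([(52,-14,58),(52,14,58),(34,14,58),(34,-14,58)],(255,0,0))):
    p=project([W(*v) for v in q],T);cv2.polylines(im,[np.int32(np.round(p))],True,c,1)
cv2.imwrite("pics/e2.png",im);print(o["t"],o["tool_pos"],o["opening"])
g=cv2.imread("pics/e1_raw.png",0);h=cv2.imread("pics/e2_raw.png",0)
print(g[155:200,317],h[155:200,317])
E
```

```text
35.75 [626.86408982 -38.35641371 188.9936733 ] 40.830792575311364
[146 146 147 147 147 147 119  78  68  75 105 127 125 118 116 112 114 117
 118 118 118 120 118 116 118 118 117 116 116 118 119 119 119 119 119 119
 118 117 115 116 122 137 146 152 157] [154 154 154 154 154 154 131  88  70  75 106 120 120 119 118 119 119 120
 119 119 120 120 118 117 119 120 118 118 118 119 120 120 120 121 120 120
 119 117 117 117 133 144 151 158 160]
```

View pics/e2.png

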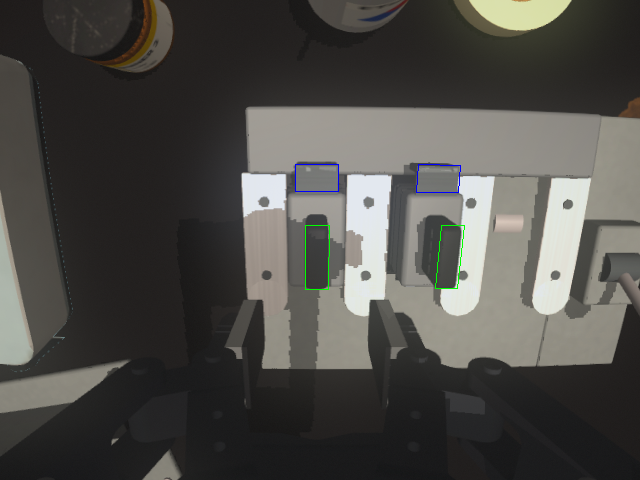

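Both packs show the same clip position at the home outline, at (317,177) and (438,178). Next I close the gripper, go in front of the lever and push it ON.

Emit:
move_arm(plan=[{"dx": -0.0139, "dy": 0.0313, "dz": 0, "roll": 0}, {"dx": -0.0139, "dy": 0.0313, "dz": 0, "roll": 0}, {"dx": -0.0139, "dy": 0.0313, "dz": 0, "roll": 0}, {"dx": -0.0139, "dy": 0.0313, "dz": 0, "roll": 0}, {"dx": -0.0139, "dy": 0.0313, "dz": 0, "roll": 0}, {"dx": -0.0139, "dy": 0.0313, "dz": 0, "roll": 0}, {"dx": -0.0139, "dy": 0.0313, "dz": 0, "roll": 0}, {"dx": -0.0139, "dy": 0.0313, "dz": 0, "roll": 0}, {"dx": 0, "dy": 0, "dz": 0, "roll": 0}, {"dx": 0, "dy": 0, "dz": 0, "roll": 0}], claw=-1)

```text
t: 36.8
tool_pos: [491.4, -276.9, 187.4]
tcp_rot: [[0.995, -0.098, -0.002], [-0.098, -0.995, 0.002], [-0.002, -0.002, -1.0]]
wrist_force: [-1.0, -0.7, -0.4]
opening: 0.0
```

Emit:
move_arm(plan=[{"dx": 0, "dy": 0, "dz": 0.02, "roll": 0}, {"dx": 0, "dy": 0, "dz": 0.02, "roll": 0}, {"dx": 0, "dy": 0, "dz": 0.02, "roll": 0}, {"dx": 0, "dy": 0, "dz": 0.02, "roll": 0}, {"dx": 0, "dy": 0, "dz": 0.02, "roll": 0}, {"dx": 0, "dy": 0, "dz": 0, "roll": 0}, {"dx": 0, "dy": 0, "dz": 0, "roll": 0}])

```text
t: 37.5
tool_pos: [492.5, -276.0, 88.4]
tcp_rot: [[0.995, -0.095, -0.001], [-0.095, -0.995, 0.001], [-0.001, -0.001, -1.0]]
wrist_force: [0.3, -0.0, 0.6]
opening: -0.2
```

Emit:
move_arm(plan=[{"dx": 0.01, "dy": 0, "dz": 0, "roll": 0}, {"dx": 0.01, "dy": 0, "dz": 0, "roll": 0}, {"dx": 0.01, "dy": 0, "dz": 0, "roll": 0}, {"dx": 0.01, "dy": 0, "dz": 0, "roll": 0}, {"dx": 0.01, "dy": 0, "dz": 0, "roll": 0}, {"dx": 0.01, "dy": 0, "dz": 0, "roll": 0}, {"dx": 0.01, "dy": 0, "dz": 0, "roll": 0}, {"dx": 0.008, "dy": 0, "dz": 0, "roll": 0}, {"dx": 0.004, "dy": 0, "dz": 0, "roll": 0}, {"dx": 0, "dy": 0, "dz": 0, "roll": 0}])

```text
t: 38.5
tool_pos: [574.5, -284.8, 88.5]
tcp_rot: [[0.995, -0.096, 0.0], [-0.096, -0.995, -0.0], [0.0, 0.0, -1.0]]
wrist_force: [0.2, 0.2, -0.4]
opening: -0.3
```

Emit:
move_arm(plan=[{"dx": 0.002, "dy": 0, "dz": 0, "roll": 0}, {"dx": 0.002, "dy": 0, "dz": 0, "roll": 0}, {"dx": 0.002, "dy": 0, "dz": 0, "roll": 0}, {"dx": 0.001, "dy": 0, "dz": 0, "roll": 0}, {"dx": 0, "dy": 0, "dz": 0, "roll": 0}])

```text
t: 39.0
tool_pos: [580.9, -285.5, 88.7]
tcp_rot: [[0.995, -0.096, 0.0], [-0.096, -0.995, -0.0], [0.0, 0.0, -1.0]]
wrist_force: [-0.4, 0.6, -1.3]
opening: 0.2
```

Emit:
move_arm(plan=[{"dx": 0.001, "dy": 0, "dz": 0, "roll": 0}, {"dx": 0.001, "dy": 0, "dz": 0, "roll": 0}, {"dx": 0, "dy": 0, "dz": 0, "roll": 0}])

```text
t: 39.3
tool_pos: [582.7, -285.7, 88.7]
tcp_rot: [[0.995, -0.096, -0.0], [-0.096, -0.995, 0.0], [-0.0, 0.0, -1.0]]
wrist_force: [-1.8, 0.3, -0.5]
opening: 0.1
```

Emit:
move_arm(plan=[{"dx": 0.001, "dy": 0, "dz": 0, "roll": 0}, {"dx": 0.001, "dy": 0, "dz": 0, "roll": 0}, {"dx": 0.001, "dy": 0, "dz": 0, "roll": 0}, {"dx": 0, "dy": 0, "dz": 0, "roll": 0}])

```text
t: 39.7
tool_pos: [583.0, -285.6, 88.6]
tcp_rot: [[0.995, -0.096, -0.006], [-0.096, -0.995, 0.001], [-0.006, -0.001, -1.0]]
wrist_force: [-8.1, 0.6, 3.8]
opening: 0.2
```

Emit:
move_arm(plan=[{"dx": 0.001, "dy": 0, "dz": 0, "roll": 0}, {"dx": 0.001, "dy": 0, "dz": 0, "roll": 0}, {"dx": 0, "dy": 0, "dz": 0, "roll": 0}])

```text
t: 40.0
tool_pos: [583.1, -285.6, 88.5]
tcp_rot: [[0.995, -0.096, -0.01], [-0.095, -0.995, 0.002], [-0.011, -0.001, -1.0]]
wrist_force: [-12.8, 0.3, 5.4]
opening: -0.1
```

At the ON stop. Back off and up, then a final look.

Emit:
move_arm(plan=[{"dx": -0.01, "dy": 0, "dz": 0, "roll": 0}, {"dx": -0.02, "dy": 0, "dz": 0, "roll": 0}, {"dx": -0.02, "dy": 0, "dz": -0.01, "roll": 0}, {"dx": -0.02, "dy": 0, "dz": -0.03, "roll": 0}, {"dx": -0.02, "dy": 0, "dz": -0.04, "roll": 0}, {"dx": 0, "dy": -0.02, "dz": -0.04, "roll": 0}, {"dx": 0, "dy": -0.03, "dz": -0.04, "roll": 0}, {"dx": 0, "dy": -0.03, "dz": -0.04, "roll": 0}, {"dx": 0, "dy": -0.03, "dz": -0.04, "roll": 0}, {"dx": 0, "dy": 0, "dz": 0, "roll": 0}, {"dx": 0, "dy": 0, "dz": 0, "roll": 0}])

```text
t: 41.1
tool_pos: [509.5, -167.5, 330.1]
tcp_rot: [[0.996, -0.094, 0.004], [-0.094, -0.996, -0.002], [0.005, 0.001, -1.0]]
wrist_force: [-0.3, -0.3, -1.2]
opening: -0.1
```

```bash
python3 - <<'E'
from h import *
o=monitor.get_obs();im=cams.capture("wrist");cv2.imwrite("pics/f.png",im)
cv2.imwrite("pics/ftop.png",cams.capture("top"))
print(o["t"],o["tool_pos"]);T=wristT(o)
a=-.0959;R=np.array([[np.cos(a),-np.sin(a)],[np.sin(a),np.cos(a)]]);t=np.array([576.,-114.2])
print("ball ON pred",project([np.r_[R@[10+80*np.sin(.5),-170]+t,102]],T))
E
```

```text
41.1 [ 509.54935853 -167.5418535   330.12295192]
ball ON pred [[441.49450918  84.62624944]]
```

View pics/f.png

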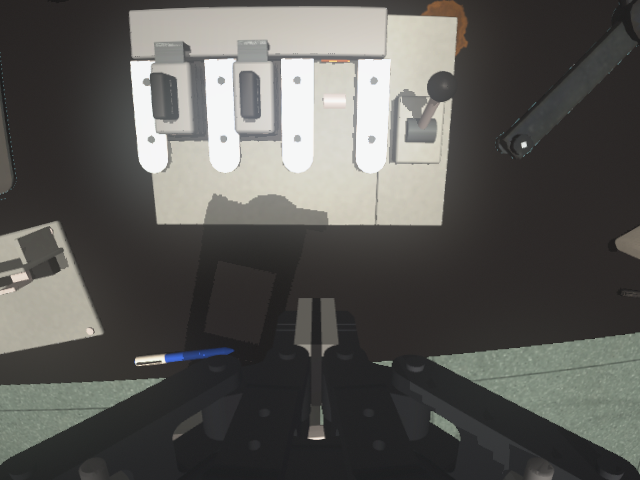

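View pics/ftop.png

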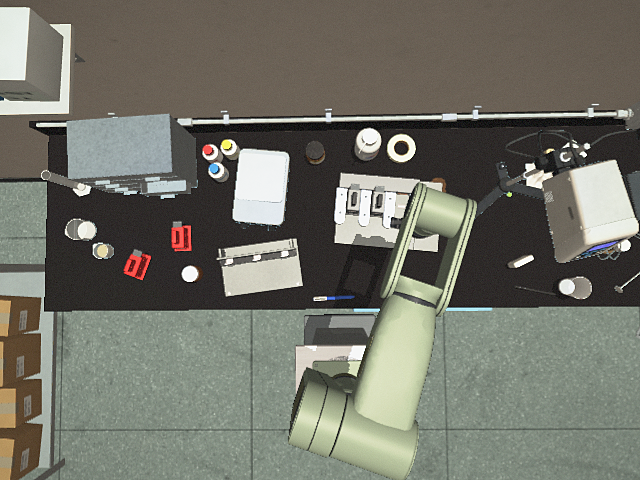

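Both packs are in lanes 0 and 1. The ball is at (441,86), against a predicted ON position of (441.5,84.6). The rack is empty and no pack is left on the worktop. The jar at (190,273) and the timer at (520,262) have not moved.

```bash
python3 -c "
from station import ticket; print(ticket.sign_off())"
```

```text
the job is handed in; nothing more can be done
None
```

The job is done and handed in at about 41 s of the 210 s allowed. The dock was loaded with its power off, then switched back on.

- **Packs present:** there were two, on hook_0 and hook_1. Hook_2 was empty, and neither top view shows a pack on the worktop, so I took pack_d as absent.
- **Lever off:** I pulled it to the front until it met its end stop, with about 9 N at the wrist.
- **Loading:** the hook_1 pack went into the middle lane (y = 0) and the hook_0 pack into the lane at y = +80. I pushed each against the stop to about 13–15 N. The wrist pictures then showed both clips within about 1 mm of the predicted home position.
- **Lever on:** I pushed it back to its rear end stop at about 13 N. The ball was then 1–2 px from its predicted ON position.
- **Final top view:** the rack was empty, and the jar, the timer and the red look-alikes were where they started.

**What did not match or was not confirmed:**
- The first move call was refused for missing row keys, and nothing moved.
- At the start the ball stood about 9 mm short of the modelled ON end, so the lever may not have been fully over. It is now at the stop.
- I did not see the catches snap. I inferred it from the packs being home.

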